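Put the spare valves back in their case and latch it

TASK

Spare ball valves have been left out on the kitchen counter beside their closed case: swing the hasp right down off the lid's catch, then lift the lid until it stands up, and put every valve back, handle up and lying flat on the floor of the pocket whose label has the colour of its handle. Then close the lid fully and swing the hasp fully back up over the catch. Never lift the lid with the hasp still on, and leave the soap, mug, spanner and tape where they are.

Things in the scene. Friction and masses are not known exactly. Their poses are not given: they have to be found in the camera images.
- case: Grey spares case fixed to the counter, 170 (x, depth) x 310 (y, width) x 65 mm high, walls 5 mm. Origin: centre of its underside; x points from its front (the hasp side, towards the robot) to its hinge side, z up
- pockets (a point): Centre of the row of four pockets in the white insert in the case, at pocket-floor height (6 mm above the counter); axes as the case's. Each pocket is 80 (x) x 40 mm (y), 18 mm deep; centres at y = -111, -37, 37, 111 mm from here. The case's walls (41 mm above the insert's top) are 65 mm off in -x, 95 mm in +x, 150 mm in +-y. Labels lie on the insert behind the pockets
- lid (a joint): Angle of the case's red lid (170 x 310 x 12 mm, 0.3 kg), hinged along the far top rim: 0 closed flat on the rim (its top then 77 mm above the counter), 1.57 upright, leaning back at the stop, 1.85. The hinge is stiff (about 0.4 N m of friction), so the lid stays where it is left
- lid_bar (a point): Centre of the lid's round steel bar handle, 12 mm diameter, 80 mm long along the case's y (72 mm between its two posts), lying in the lid's plane 34 mm out from the lid's front edge, 28 mm clear of it; can be pinched from above at every lid angle (at 0 it points to the front, upright it is on top) and turns in the fingers. 50 mm to the -y side of the case's middle
- lid_hinge (a point): Point on the lid's hinge axis (which runs along the case's y) level with lid_bar; the bar moves round it at 204 mm, and at lid angle 0 sits 6 mm above it in height
- hasp (a joint): Angle of the hinged steel hasp on the case's front: 0 upright, its two straps either side of the brass catch on the lid's front edge; it swings outwards and down towards the robot to the stop at 0.9 rad. Light friction (0.06 N m); it stays where it is left
- hasp_bar (a point): Centre of the hasp's yellow round cross bar, 10 mm diameter, 64 mm long along the case's y, joining the free ends of the hasp's two straps (44 mm free between them). At 0 it is 105 mm above the counter, 28 mm above the lid's top and 9 mm in front of the case's front face; pinched from above it turns in the fingers
- hasp_hinge (a point): Point on the hasp's hinge axis (along the case's y) level with hasp_bar, 40 mm above the counter on the case's front; the bar moves round it at 65 mm
- valve_red: Loose spare ball valve, 0.12 kg, with a red handle. Brass body 62 (x) x 26 (y) x 24 mm high with flat nut ends; on top a red upright fin handle 36 (x) x 10 (y) mm, from 30 to 52 mm height, to be pinched across its 10 mm from above. Origin: centre of its underside, z up through the handle. The same either way round. May be absent (None)
- label_red: Fixed red label plate 28 (x) x 46 (y) x 3 mm on the insert's ledge, inside the case, 24 mm above the counter; origin: centre of its underside, axes parallel to the case's. Its pocket is in front of it: the pocket's centre is 67 mm from the label's origin along the label's -x, and the pocket floor 18 mm below it. Which pocket has which label changes
- valve_blue: Loose spare ball valve, 0.12 kg, with a blue handle. Brass body 62 (x) x 26 (y) x 24 mm high with flat nut ends; on top a blue upright fin handle 36 (x) x 10 (y) mm, from 30 to 52 mm height, to be pinched across its 10 mm from above. Origin: centre of its underside, z up through the handle. The same either way round. May be absent (None)
- label_blue: Fixed blue label plate 28 (x) x 46 (y) x 3 mm on the insert's ledge, inside the case, 24 mm above the counter; origin: centre of its underside, axes parallel to the case's. Its pocket is in front of it: the pocket's centre is 67 mm from the label's origin along the label's -x, and the pocket floor 18 mm below it. Which pocket has which label changes
- valve_green: Loose spare ball valve, 0.12 kg, with a green handle. Brass body 62 (x) x 26 (y) x 24 mm high with flat nut ends; on top a green upright fin handle 36 (x) x 10 (y) mm, from 30 to 52 mm height, to be pinched across its 10 mm from above. Origin: centre of its underside, z up through the handle. The same either way round. May be absent (None)
- label_green: Fixed green label plate 28 (x) x 46 (y) x 3 mm on the insert's ledge, inside the case, 24 mm above the counter; origin: centre of its underside, axes parallel to the case's. Its pocket is in front of it: the pocket's centre is 67 mm from the label's origin along the label's -x, and the pocket floor 18 mm below it. Which pocket has which label changes
- valve_yellow: Loose spare ball valve, 0.12 kg, with a yellow handle. Brass body 62 (x) x 26 (y) x 24 mm high with flat nut ends; on top a yellow upright fin handle 36 (x) x 10 (y) mm, from 30 to 52 mm height, to be pinched across its 10 mm from above. Origin: centre of its underside, z up through the handle. The same either way round. May be absent (None)
- label_yellow: Fixed yellow label plate 28 (x) x 46 (y) x 3 mm on the insert's ledge, inside the case, 24 mm above the counter; origin: centre of its underside, axes parallel to the case's. Its pocket is in front of it: the pocket's centre is 67 mm from the label's origin along the label's -x, and the pocket floor 18 mm below it. Which pocket has which label changes
- soap: Bystander: washing-up liquid bottle, closed, 60 mm diameter, 190 mm tall; origin: centre of its underside
- mug: Bystander: white mug, 80 mm diameter, 95 mm tall; origin: centre of its underside
- spanner: Bystander: spanner lying on the counter; origin: centre of its underside
- tape: Bystander: roll of sealing tape lying flat, 54 mm diameter, 18 mm high; origin: centre of its underside
Things that resemble listed ones, but are neither listed nor needed, are in the scene too. What is shaped like the valve_red but turquoise is not meant.

How it is judged:
By the outcome, as a careful person would: the job done as asked, in the order asked, and still so for the second after the job is handed in, with the robot touching nothing.
Of valve_red, valve_blue, valve_green, valve_yellow only 2 to 4 are there at a start; the rules pass over those that are not, and their reading is None.
At some moment in a run one of valve_red, valve_blue, valve_green, valve_yellow may be knocked a few centimetres aside while the robot is not near it.
Once in a run the grip may slacken for a moment while it holds something.
It also fails if it takes over 210 s, if anything falls off the work surface, if the arm or the gripper's body presses on something with over 40 N, if the wrist force passes 120 N, or if a joint passes its speed limit or range.

ROBOT

A 6-joint arm with a two-finger parallel gripper is mounted at the origin on the work surface. World frame = base frame: x ahead of the robot, y to its left, z up, the work surface at z = 0. Lengths are in m, angles in rad, forces in N, time in s.
With the tool pointing down it reaches from about 0.35 to 0.875 m from the base axis. Payload 4.2 kg.
Tool frame: the origin (TCP) lies at the very end of the fingers, on their centre line; the grasp point (between the pads) lies 19 mm behind it (pinch_z is the z of the grasp point in the tool frame, in m); z points along the fingers, y is the line along which they close (so a half turn about z gives the same grasp; the last joint's range is limited). The gripper opens to 87 mm and grips with 3 to 60 N. Pads are 19 mm wide; open, the fingers measure 117 mm over their backs; the gripper's body (75 mm by 190 mm) begins 51 mm behind the grasp point.
Start: joints at [0.259, 0.385, 0.008, 0, -1.194, -0.259], TCP at [0.625, 0, 0.223] pointing down, gripper open.
Joint ranges: [-3.14, 3.14], [-1.21, 2.06], [-1.07, 1.41], [-3.16, 2.05], [-2.99, -0.16], [-3.1, 3.1]. Speed limits (rad/s): [2.79, 2.79, 3.14, 3.14, 3.14, 3.14].

INTERFACE

Orientations are given as a unit quaternion [w, x, y, z].
In Python, from bench import * gives the robot as it stands. The module is installed in compiled form; this text tells all that it offers.
- The arm moves only by the tool step_arm, never from a script. Its arguments are lists of equal length, an entry for each row: "travel": the shift along the tool's x, y, z scaled (see below), a list of three; "rot": the turn, a rotation vector about the tool's x, y, z scaled (see below), a list of three; "claw": the opening, from 0 (shut) to 1 (fully open). A call has 1 to 10 rows; each row is the pose to reach, as a shift and turn from the pose commanded when the call began, along the tool's axes at that moment; what a row does not reach only later rows make up. The controller multiplies each number of a shift by 30 cm and each number of a turn by 90 degrees. A row lasts 1/12 s, in which the tool goes at most 41.7 mm and 7.16 degrees, less where a joint would pass 70% of its speed; a pose out of reach is approached as far as the arm can. A call with a number of a shift or a turn outside -1 to 1 is refused whole. A call with a gripper value outside its range is refused whole. The fingers move at their own pace and stop on an object; the grip force is fixed at half the most. Time passes only in rows, so rows that repeat a pose let the fingers close. It gives the time, the measured TCP pose, the force, the opening and the grip force at its end, in the units of the state.
- sense(): the state, without advancing time (a new reading comes with each control period).
- read_camera(name): name is "scene" or "side" or "wrist"; returns a dict with "frame" (400x640x3 uint8, red, green, blue), "fx", "fy", "cx", "cy" (pixels), "dist" ([k1, k2, p1, p2, k3] as OpenCV has them; the pictures are not rectified), "R" (3x3) and "t" (3): a world point X has camera coordinates R X + t. Camera axes: x right, y down, z forward; pixel columns grow to the right and rows downward; lengths in m; the calibration is good to about 2 mm. A picture is of the moment at which its call begins. There is no depth.
- sign_off(): hands the job in; it is judged then, once.
The state is a dict: "time_s": time; "joint_positions": joint angles; "dq": joint speeds; "joint_efforts": joint torques, N m; "tcp_pos": TCP position; "ee_rot": TCP orientation; "wrist_force": force on the tool from outside, world axes, zero at the start; "moment": the same for the moment, N m; "width": finger opening in m; "finger_force": force on a finger pad.
Only numpy, scipy, OpenCV 4.12 (cv2) and the standard library are available. Lean on these libraries where they do the work, as an engineer would, in place of code of your own. Each camera call takes 0.05 s, during which the arm holds its last target. There are 200 camera calls.

## Working session

There is one attempt and no reset: what is moved stays moved. The work goes in short steps, Python scripts to look and compute and a tool call to move; the robot and the scene stay as the last step left them, time stands still between calls to the robot, and variables do not carry over. Pictures are saved under pics/ and viewed, at most 14 in all, crops included, and the job is handed in when it is done.

Besides the shell and the picture viewer there is one more tool, called as name(argument=value, ...) on one line, values as JSON. step_arm: Moves the arm, as the interface text tells. Its arguments: {"type":"object","properties":{"travel":{"type":"array","items":{"type":"array","items":{"type":"number","minimum":-1,"maximum":1}}},"rot":{"type":"array","items":{"type":"array","items":{"type":"number","minimum":-1,"maximum":1}}},"claw":{"type":"array","items":{"type":"number"}}},"required":["travel","rot","claw"]}

```bash
mkdir -p pics; python3 - <<'E'
from bench import *
import cv2,numpy as np
s=sense();print(s)
for n in ["scene","side","wrist"]:
    c=read_camera(n);cv2.imwrite(f"pics/{n}0.png",c["frame"][:,:,::-1])
    print(n,c["fx"],c["cx"],c["cy"],c["dist"],np.round(-c["R"].T@c["t"],3),np.round(c["R"],2).tolist())
E
```

```text
{'time_s': 0.0, 'joint_positions': array([ 2.58623714e-01,  3.85531758e-01,  6.59045326e-03, -4.67203120e-04,
       -1.19399520e+00, -2.58588375e-01]), 'dq': array([-6.75834808e-04, -1.39472593e-04,  2.73769488e-03, -4.20113581e-04,
       -9.56333333e-05,  1.12093880e-03]), 'joint_efforts': array([ 5.69075401e-04, -3.90661991e+01,  1.87403029e+01,  4.22001421e+00,
        1.09914420e-02, -1.81494070e-04]), 'tcp_pos': array([6.24384431e-01, 2.03213221e-05, 2.21465451e-01]), 'ee_rot': array([-0.00081585, -0.70705791,  0.70715481,  0.00072568]), 'wrist_force': array([0.4253844 , 0.45626234, 0.726603  ]), 'moment': array([ 0.036725  ,  0.0739711 , -0.05071375]), 'finger_force': 0.0, 'width': 0.08697455119445247}
scene 444.5405391143751 318.29145117232747 199.16470762358054 [0.00619641 0.         0.         0.         0.        ] [1.318 0.229 0.881] [[-0.24, 0.97, -0.0], [0.7, 0.17, -0.69], [-0.67, -0.16, -0.72]]
side 513.7752142861847 309.9253909133538 199.1734411523251 [-0.11832925  0.          0.          0.          0.        ] [-0.289 -0.753  0.797] [[0.7, -0.72, 0.01], [-0.37, -0.38, -0.85], [0.61, 0.59, -0.53]]
wrist 284.50570768810405 320.2709424191514 198.37408985524073 [-0.03865857  0.          0.          0.          0.        ] [ 0.624 -0.077  0.383] [[-1.0, -0.0, 0.0], [-0.0, 0.96, 0.28], [-0.0, 0.28, -0.96]]
```

View images.

View pics/scene0.png

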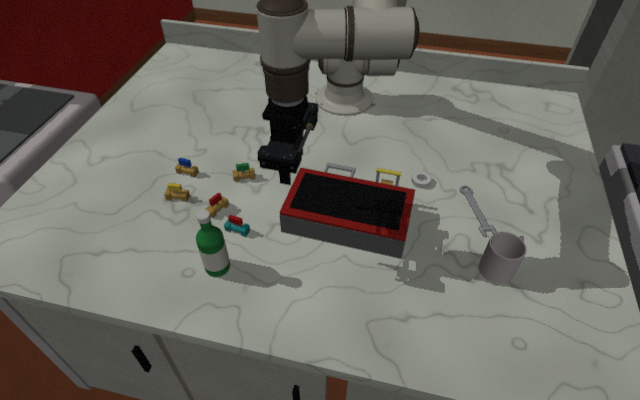

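View pics/side0.png

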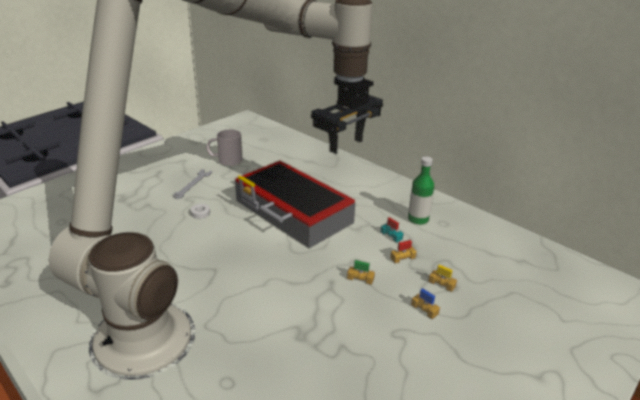

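View pics/wrist0.png

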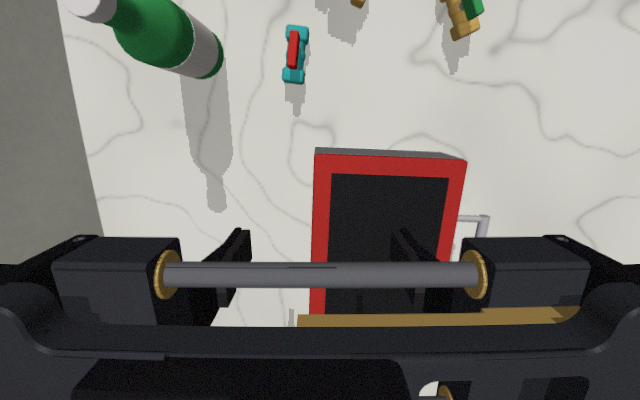

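The scene picture shows (x right = +y): lid centre about (348,200), lid bar (340,170), hasp bar yellow (388,172). Valves on brass bodies: blue (186,167), green (244,172), yellow (176,192), red (217,205). Candidates for red: the brass-bodied one at (217,205) and the turquoise decoy at (236,226). By the description I take the brass one. Yellow: valve (176,192) vs hasp bar (388,172). Green: valve vs soap (213,248).

```bash
cat > h.py <<'E'
from bench import *
import cv2,numpy as np
from scipy.spatial.transform import Rotation as Ro
H={'red':[(0,6),(174,180)],'yellow':[(25,33)],'green':[(50,85)],'blue':[(105,125)]}
def ray(c,uv):
    K=np.array([[c['fx'],0,c['cx']],[0,c['fy'],c['cy']],[0,0,1]])
    p=cv2.undistortPoints(np.float64(uv).reshape(-1,1,2),K,np.array(c['dist'])).reshape(-1,2)
    return -c['R'].T@c['t'], np.c_[p,np.ones(len(p))]@c['R']
def cast(c,uv,z):
    o,d=ray(c,uv); return o+d*((z-o[2])/d[:,2:])
def proj(c,X):
    K=np.array([[c['fx'],0,c['cx']],[0,c['fy'],c['cy']],[0,0,1]])
    return cv2.projectPoints(np.float64(X).reshape(-1,1,3),cv2.Rodrigues(c['R'])[0],c['t'],K,np.array(c['dist']))[0].reshape(-1,2)
def tri(c1,u1,c2,u2):
    o1,d1=ray(c1,u1);o2,d2=ray(c2,u2);d1=d1[0]/np.linalg.norm(d1);d2=d2[0]/np.linalg.norm(d2)
    a=np.linalg.lstsq(np.c_[d1,-d2],o2-o1,rcond=None)[0]
    p,q=o1+a[0]*d1,o2+a[1]*d2
    return (p+q)/2,np.linalg.norm(p-q)
def mask(f,col,s=130,v=60):
    h=cv2.cvtColor(f,cv2.COLOR_RGB2HSV);m=np.zeros(f.shape[:2],np.uint8)
    for a,b in H[col]: m|=cv2.inRange(h,(a,s,v),(b,255,255))
    return m
def blobs(m,amin=15,amax=1e9):
    n,l,st,ce=cv2.connectedComponentsWithStats(m)
    return [(ce[i],st[i,4],l==i) for i in range(1,n) if amin<=st[i,4]<=amax]
def tool(p,yaw=None):
    """shift (in travel units) from current TCP to world p, along tool axes"""
    s=sense();R=Ro.from_quat(np.roll(s['ee_rot'],-1)).as_matrix()
    return R.T@(np.array(p)-s['tcp_pos'])/.3
def save(n,f,x=1): cv2.imwrite(f'pics/{n}.png',cv2.resize(f[:,:,::-1],None,fx=x,fy=x,interpolation=2))
E
python3 - <<'E'
from h import *
C={n:read_camera(n) for n in('scene','side')}
print(cv2.cvtColor(C['scene']['frame'],cv2.COLOR_RGB2HSV)[[172,172,165,187,197,205],[388,381,184,172,217,212]].tolist())
for n,c in C.items():
    for col in H:
        for ce,a,l in blobs(mask(c['frame'],col)):
            print(n,col,ce.round(1),a,cast(c,ce,.041)[0].round(3))
    h=cv2.cvtColor(c['frame'],cv2.COLOR_RGB2HSV)
    m=mask(c['frame'],'red');b=max(blobs(m),key=lambda b:b[1])[2].astype(np.uint8)
    # dark panel inside red
    cs,hi=cv2.findContours(b,cv2.RETR_CCOMP,cv2.CHAIN_APPROX_NONE)
    k=max((i for i in range(len(cs)) if hi[0][i][3]>=0),key=lambda i:cv2.contourArea(cs[i]))
    P=cast(c,cs[k][:,0,:].astype(float),.077)[:,:2]
    print('panel',cv2.minAreaRect((P*1000).astype(np.float32)))
    k=max(range(len(cs)),key=lambda i:cv2.contourArea(cs[i]))
    P=cast(c,cs[k][:,0,:].astype(float),.077)[:,:2]
    print('lid',cv2.minAreaRect((P*1000).astype(np.float32)))
f=C['scene']['frame'];save('crop1',f[140:280,140:420],2.8)
E
```

```text
[[25, 172, 142], [25, 64, 112], [113, 124, 70], [24, 185, 99], [0, 210, 68], [4, 201, 76]]
scene red [80.8 39.9] 13193 [-0.093 -1.088  0.041]
scene red [348.7 207.8] 2121 [0.546 0.121 0.041]
scene red [214.8 198.9] 92 [ 0.599 -0.226  0.041]
scene red [234.8 219.6] 94 [ 0.654 -0.149  0.041]
scene yellow [388.3 171.4] 71 [0.385 0.202 0.041]
scene yellow [174.1 186. ] 58 [ 0.579 -0.351  0.041]
scene green [241.2 165.5] 33 [ 0.458 -0.205  0.041]
scene green [205.9 238.6] 351 [ 0.727 -0.194  0.041]
scene blue [184.1 161.7] 71 [ 0.482 -0.369  0.041]
panel ((-209.6141357421875, -1505.5255126953125), (95.8504638671875, 28.184846878051758), 56.156089782714844)
lid ((-7.142608642578125, -1084.22509765625), (760.3338623046875, 850.9347534179688), 14.018946647644043)
side red [302.7 199.6] 1265 [0.57  0.101 0.041]
side red [393.  223.2] 63 [ 0.655 -0.147  0.041]
side red [404.3 245. ] 89 [ 0.598 -0.223  0.041]
side yellow [247.5 180.8] 41 [0.528 0.289 0.041]
side yellow [445.2 269.9] 55 [ 0.587 -0.347  0.041]
side green [424.3 183.2] 331 [ 0.891 -0.088  0.041]
side green [420.5 220.3] 38 [ 0.718 -0.19   0.041]
side green [361.2 265. ] 60 [ 0.464 -0.197  0.041]
side blue [427.5 295.3] 72 [ 0.485 -0.366  0.041]Traceback (most recent call last):
  File "<stdin>", line 12, in <module>
ValueError: max() iterable argument is empty
```

```bash
python3 - <<'E'
from h import *
C={n:read_camera(n) for n in('scene','side')}
for n,seed in(('scene',(348,203)),('side',(296,190))):
    c=C[n];h=cv2.cvtColor(c['frame'],cv2.COLOR_RGB2HSV)
    R=max((b for b in blobs(mask(c['frame'],'red')) if b[0][0]>150),key=lambda b:b[1])[2].astype(np.uint8)
    d=cv2.morphologyEx(((h[:,:,2]<45)&(R==0)).astype(np.uint8),cv2.MORPH_OPEN,np.ones((3,3)))
    B=[b for b in blobs(d) if b[2][seed[1],seed[0]]][0][2].astype(np.uint8)
    for nm,m in(('panel',B),('lid',R)):
        ct=max(cv2.findContours(m,cv2.RETR_EXTERNAL,cv2.CHAIN_APPROX_NONE)[0],key=cv2.contourArea)
        P=cast(c,ct[:,0,:].astype(float),.077)[:,:2]
        print(n,nm,m.sum(),np.round(np.hstack(cv2.minAreaRect((P*1000).astype(np.float32))),1),(cv2.boxPoints(cv2.minAreaRect((P*1000).astype(np.float32)))).round().tolist())
ys=[b[0] for b in blobs(mask(C['scene']['frame'],'yellow')) if b[0][0]>300][0]
yd=[b[0] for b in blobs(mask(C['side']['frame'],'yellow')) if b[0][0]<300][0]
print('hasp bar',tri(C['scene'],ys,C['side'],yd))
f=C['scene']['frame'];save('crop1',f[140:280,140:420],2.8)
E
```

```text
scene panel 4031 [551.6 120.  270.2 130.5  87.4] [[480.0, -12.0], [611.0, -18.0], [623.0, 252.0], [492.0, 258.0]]
scene lid 2124 [557.8 120.  307.3 174.4  88. ] [[465.0, -30.0], [639.0, -37.0], [650.0, 270.0], [476.0, 277.0]]
side panel 2118 [554.4 125.4 262.7 122.4  87.6] [[488.0, -3.0], [610.0, -8.0], [621.0, 254.0], [499.0, 259.0]]
side lid 1266 [544.9 116.5 315.5 172.3  87.9] [[453.0, -38.0], [625.0, -44.0], [637.0, 271.0], [465.0, 277.0]]
hasp bar (array([0.45806056, 0.2021572 , 0.10606513]), np.float64(0.002664476334430412))
```

View pics/crop1.png

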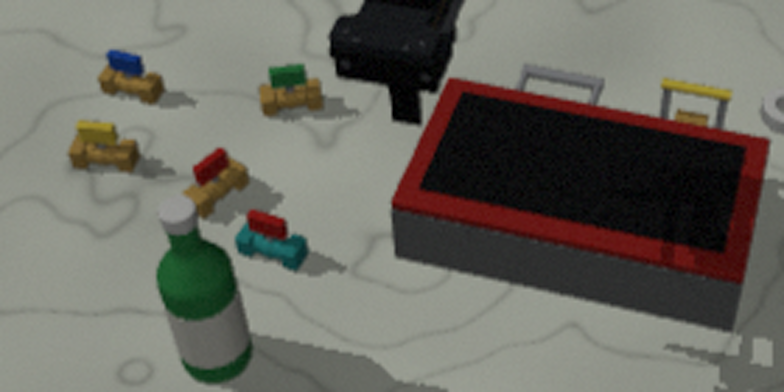

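The crop shows the brass-bodied red valve at crop (217,178), i.e. image (217,204), and the turquoise decoy at crop (271,238). The four brass ones are the real valves. Case yaw is about -2.5°, centre about (0.552,0.122). The hasp bar triangulates at z 0.106 against 0.105 expected, so it holds up.

step_arm(travel=[[-0.673, 0.553, 0.2], [-0.673, 0.553, 0.2], [-0.673, 0.553, 0.2], [-0.673, 0.553, 0.2], [-0.673, 0.553, 0.2], [-0.673, 0.553, 0.2], [-0.673, 0.553, 0.2], [-0.673, 0.553, 0.2], [-0.673, 0.553, 0.2], [-0.673, 0.553, 0.2]], rot=[[0, 0, 0.028], [0, 0, 0.028], [0, 0, 0.028], [0, 0, 0.028], [0, 0, 0.028], [0, 0, 0.028], [0, 0, 0.028], [0, 0, 0.028], [0, 0, 0.028], [0, 0, 0.028]], claw=[0.5, 0.5, 0.5, 0.5, 0.5, 0.5, 0.5, 0.5, 0.5, 0.5])

```text
time_s: 1.18
tcp_pos: [0.4596, 0.2019, 0.163]
ee_rot: [0.0, -0.691, 0.722, -0.0]
wrist_force: [-0.0, 0.2, 0.1]
width: 0.0441
finger_force: 0.0
```

```bash
python3 - <<'E'
from h import *
s=sense();print(s['tcp_pos'],s['width'],s['time_s'])
c=read_camera('wrist');save('w1',c['frame'])
for b in blobs(mask(c['frame'],'yellow')): print(b[0],b[1],cast(c,b[0],.105)[0].round(4))
C={n:read_camera(n) for n in('scene','side')}
save('sd1',C['side']['frame'][120:280,160:400],2.5)
E
```

```text
[0.45963517 0.20187914 0.16296486] 0.04414598989751468 1.1833
[324.         214.95101553] 837 [0.4559 0.2029 0.105 ]
```

View pics/w1.png

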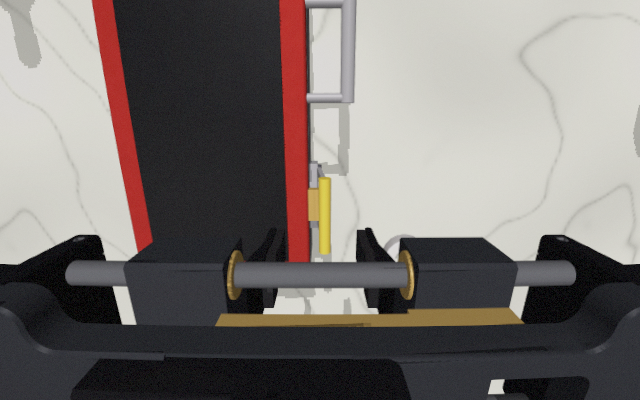

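The wrist view shows the hasp bar at (324,215), just right of the lid edge, between the open fingers. I descend and pinch.

step_arm(travel=[[0, 0.012, 0.1], [0, 0.012, 0.18], [0, 0.012, 0.243], [0, 0.012, 0.243], [0, 0.012, 0.243], [0, 0.012, 0.243], [0, 0.012, 0.243], [0, 0.012, 0.243], [0, 0.012, 0.243], [0, 0.012, 0.243]], rot=[[0, 0, 0], [0, 0, 0], [0, 0, 0], [0, 0, 0], [0, 0, 0], [0, 0, 0], [0, 0, 0], [0, 0, 0], [0, 0, 0], [0, 0, 0]], claw=[0.5, 0.5, 0.5, 0.5, 0.0, 0.0, 0.0, 0.0, 0.0, 0.0])

```text
time_s: 2.17
tcp_pos: [0.4558, 0.2023, 0.0904]
ee_rot: [0.001, -0.691, 0.722, -0.0]
wrist_force: [0.3, 0.3, 0.3]
width: 0.0114
finger_force: 0.0
```

step_arm(travel=[[0, 0, 0], [0, 0, 0], [0, 0.0216, 0.001], [0, 0.043, 0.004], [0, 0.064, 0.01], [0, 0.084, 0.017], [0, 0.104, 0.027], [0, 0.122, 0.038], [0, 0.14, 0.051], [0, 0.14, 0.051]], rot=[[0, 0, 0], [0, 0, 0], [0, 0, 0], [0, 0, 0], [0, 0, 0], [0, 0, 0], [0, 0, 0], [0, 0, 0], [0, 0, 0], [0, 0, 0]], claw=[0, 0, 0, 0, 0, 0, 0, 0, 0, 0])

```text
time_s: 3.0
tcp_pos: [0.4139, 0.2041, 0.0732]
ee_rot: [0.001, -0.692, 0.722, -0.001]
wrist_force: [12.0, -2.4, -11.5]
width: 0.0086
finger_force: 30.0
```

step_arm(travel=[[0, 0.008, 0.007], [0, 0.016, 0.015], [0, 0.024, 0.023], [0, 0.031, 0.032], [0, 0.034, 0.036], [0, 0.034, 0.036], [0, 0.034, 0.036]], rot=[[0, 0, 0], [0, 0, 0], [0, 0, 0], [0, 0, 0], [0, 0, 0], [0, 0, 0], [0, 0, 0]], claw=[0, 0, 0, 0, 0, 0, 0])

```text
time_s: 3.58
tcp_pos: [0.4103, 0.2049, 0.0689]
ee_rot: [0.006, -0.693, 0.721, -0.004]
wrist_force: [21.7, -19.2, 22.1]
width: 0.009
finger_force: 30.0
```

```bash
python3 - <<'E'
from h import *
s=sense();print(s['tcp_pos'],s['width'],s['time_s'],s['wrist_force'])
C={n:read_camera(n) for n in('scene','side')}
save('sd2',C['side']['frame'][120:280,160:400],2.5)
E
```

```text
[0.41033173 0.20490913 0.06894024] 0.009012623155395777 3.5833 [ 21.65356066 -19.24756864  22.12184334]
```

View pics/sd2.png

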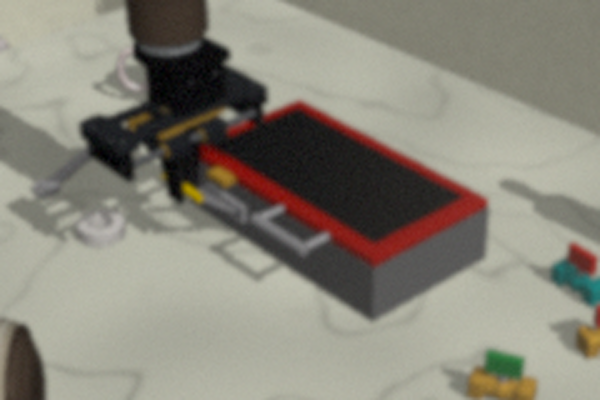

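The side view shows the hasp swung down in front of the lid, yellow bar at crop (190,190), catch free at (220,175). Some force has built up, so I release, rise and measure the bar angle.

step_arm(travel=[[0, -0.005, -0.003], [0, -0.005, -0.003], [0, -0.005, -0.003], [0, -0.005, -0.05], [0, -0.005, -0.15], [0, -0.005, -0.25], [0, -0.005, -0.25], [0, -0.005, -0.25]], rot=[[0, 0, 0], [0, 0, 0], [0, 0, 0], [0, 0, 0], [0, 0, 0], [0, 0, 0], [0, 0, 0], [0, 0, 0]], claw=[0.35, 0.35, 0.35, 0.35, 0.35, 0.35, 0.35, 0.35])

```text
time_s: 4.35
tcp_pos: [0.4039, 0.2047, 0.1392]
ee_rot: [0.001, -0.691, 0.722, 0.001]
wrist_force: [0.3, -0.9, -0.7]
width: 0.0305
finger_force: 0.0
```

```bash
python3 - <<'E'
from h import *
s=sense();print(s['tcp_pos'],s['width'],s['time_s'],s['wrist_force'])
C={n:read_camera(n) for n in('scene','side','wrist')}
ys=[b[:2] for b in blobs(mask(C['scene']['frame'],'yellow'),8) if b[0][0]>300]
yd=[b[:2] for b in blobs(mask(C['side']['frame'],'yellow'),8) if b[0][0]<300]
yw=[b[:2] for b in blobs(mask(C['wrist']['frame'],'yellow'),50)]
print(ys,yd,yw)
if ys and yd: print(tri(C['scene'],ys[0][0],C['side'],yd[0][0]))
if yd and yw: print(tri(C['side'],yd[0][0],C['wrist'],yw[0][0]))
save('w2',C['wrist']['frame'])
E
```

```text
[0.40386872 0.20466255 0.13921028] 0.0305124224457714 4.35 [ 0.33253132 -0.89581093 -0.68140656]
[(array([389.96721311, 166.91803279]), np.int32(61))] [(array([232.57142857, 193.97619048]), np.int32(42))] [(array([310.35636364, 215.97454545]), np.int32(825))]
(array([0.41027282, 0.20567263, 0.08166308]), np.float64(0.0015669776234245596))
(array([0.40957111, 0.20431333, 0.08287361]), np.float64(0.0017749521312063685))
```

View pics/w2.png

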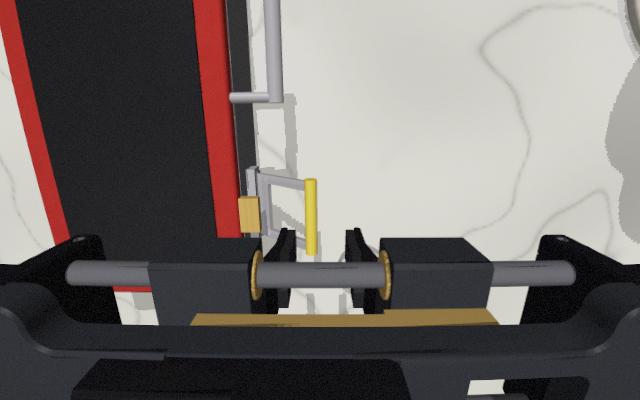

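Hasp down: bar at z 0.082, x 0.410, angle about 0.87, at its stop (the force was along the swing). The view shows the hasp bar at (311,216), the catch free at (249,215), and the lid bar's end post at (270,98). Next, above the lid bar.

step_arm(travel=[[0.443, -0.1, 0], [0.443, -0.1, 0], [0.443, -0.1, 0], [0.443, -0.1, 0], [0.443, -0.1, 0], [0.443, -0.1, 0]], rot=[[0, 0, 0], [0, 0, 0], [0, 0, 0], [0, 0, 0], [0, 0, 0], [0, 0, 0]], claw=[0.35, 0.35, 0.35, 0.35, 0.35, 0.35])

```text
time_s: 5.0
tcp_pos: [0.4282, 0.0694, 0.1374]
ee_rot: [-0.001, -0.691, 0.723, 0.0]
wrist_force: [-0.1, 0.1, 1.2]
width: 0.0304
finger_force: 0.0
```

```bash
python3 - <<'E'
from h import *
s=sense();print(s['tcp_pos'],s['width'],s['time_s'],s['wrist_force'])
c=read_camera('wrist');g=cv2.cvtColor(c['frame'],cv2.COLOR_RGB2GRAY)
for y in(.06,.08):
  xs=np.arange(.41,.48,.002);u=proj(c,[[x,y,.071] for x in xs]).round().astype(int)
  print(y,[(round(x,3),int(g[v,w])) for x,(w,v) in zip(xs,u) if 0<=v<400])
save('w3',c['frame'])
E
```

```text
[0.42818941 0.06943908 0.13741892] 0.030418907322108637 5.0 [-0.1414764   0.10121306  1.21667456]
0.06 [(np.float64(0.41), 216), (np.float64(0.412), 217), (np.float64(0.414), 217), (np.float64(0.416), 217), (np.float64(0.418), 217), (np.float64(0.42), 217), (np.float64(0.422), 218), (np.float64(0.424), 218), (np.float64(0.426), 144), (np.float64(0.428), 163), (np.float64(0.43), 171), (np.float64(0.432), 177), (np.float64(0.434), 168), (np.float64(0.436), 163), (np.float64(0.438), 217), (np.float64(0.44), 217), (np.float64(0.442), 217), (np.float64(0.444), 217), (np.float64(0.446), 217), (np.float64(0.448), 217), (np.float64(0.45), 218), (np.float64(0.452), 217), (np.float64(0.454), 179), (np.float64(0.456), 63), (np.float64(0.458), 50), (np.float64(0.46), 53), (np.float64(0.462), 57), (np.float64(0.464), 58), (np.float64(0.466), 58), (np.float64(0.468), 87), (np.float64(0.47), 89), (np.float64(0.472), 87), (np.float64(0.474), 85), (np.float64(0.476), 91), (np.float64(0.478), 88)]
0.08 [(np.float64(0.41), 218), (np.float64(0.412), 217), (np.float64(0.414), 217), (np.float64(0.416), 216), (np.float64(0.418), 218), (np.float64(0.42), 217), (np.float64(0.422), 218), (np.float64(0.424), 177), (np.float64(0.426), 130), (np.float64(0.428), 155), (np.float64(0.43), 170), (np.float64(0.432), 177), (np.float64(0.434), 171), (np.float64(0.436), 158), (np.float64(0.438), 177), (np.float64(0.44), 180), (np.float64(0.442), 179), (np.float64(0.444), 178), (np.float64(0.446), 180), (np.float64(0.448), 178), (np.float64(0.45), 178), (np.float64(0.452), 176), (np.float64(0.454), 177), (np.float64(0.456), 121), (np.float64(0.458), 49), (np.float64(0.46), 48), (np.float64(0.462), 51), (np.float64(0.464), 88), (np.float64(0.466), 42), (np.float64(0.468), 79), (np.float64(0.47), 89), (np.float64(0.472), 86), (np.float64(0.474), 85), (np.float64(0.476), 84), (np.float64(0.478), 88)]
```

View pics/w3.png

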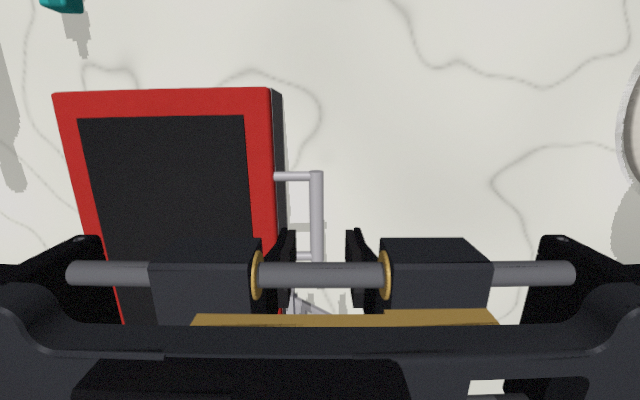

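Lid bar confirmed: 12 mm wide profile centred at x 0.4315, y about 0.07. In the picture it runs from (317,172) to (317,262), centred under the fingers. I pinch it.

step_arm(travel=[[0, -0.011, 0], [0, -0.011, 0.1], [0, -0.011, 0.2], [0, -0.011, 0.283], [0, -0.011, 0.283], [0, -0.011, 0.283], [0, -0.011, 0.283], [0, -0.011, 0.283], [0, -0.011, 0.283], [0, -0.011, 0.283]], rot=[[0, 0, 0], [0, 0, 0], [0, 0, 0], [0, 0, 0], [0, 0, 0], [0, 0, 0], [0, 0, 0], [0, 0, 0], [0, 0, 0], [0, 0, 0]], claw=[0.31, 0.31, 0.31, 0.31, 0.31, 0, 0, 0, 0, 0])

```text
time_s: 5.88
tcp_pos: [0.4317, 0.0707, 0.0548]
ee_rot: [0.001, -0.691, 0.723, 0.0]
wrist_force: [-4.1, 3.9, 1.5]
width: 0.0109
finger_force: 30.0
```

step_arm(travel=[[0, 0, 0], [0, 0, 0], [0, 0, 0]], rot=[[0, 0, 0], [0, 0, 0], [0, 0, 0]], claw=[0, 0, 0])

```text
time_s: 6.13
tcp_pos: [0.4317, 0.0707, 0.0548]
ee_rot: [0.001, -0.691, 0.723, 0.0]
wrist_force: [-4.3, 4.3, 1.6]
width: 0.0112
finger_force: 30.0
```

step_arm(travel=[[0, -0.005, -0.068], [0, -0.018, -0.135], [0, -0.036, -0.2], [0, -0.062, -0.263], [0, -0.093, -0.323], [0, -0.13, -0.38], [0, -0.173, -0.433], [0, -0.221, -0.482], [0, -0.273, -0.525], [0, -0.329, -0.563]], rot=[[0, 0, 0], [0, 0, 0], [0, 0, 0], [0, 0, 0], [0, 0, 0], [0, 0, 0], [0, 0, 0], [0, 0, 0], [0, 0, 0], [0, 0, 0]], claw=[0, 0, 0, 0, 0, 0, 0, 0, 0, 0])

```text
time_s: 6.97
tcp_pos: [0.5276, 0.0662, 0.226]
ee_rot: [-0.001, -0.692, 0.722, 0.002]
wrist_force: [-8.2, 4.7, 5.8]
width: 0.0109
finger_force: 30.0
```

step_arm(travel=[[0, -0.06, -0.032], [0, -0.123, -0.058], [0, -0.188, -0.078], [0, -0.255, -0.09], [0, -0.322, -0.097], [0, -0.39, -0.096], [0, -0.424, -0.093], [0, -0.424, -0.093], [0, -0.424, -0.093], [0, -0.424, -0.093]], rot=[[0, 0, 0], [0, 0, 0], [0, 0, 0], [0, 0, 0], [0, 0, 0], [0, 0, 0], [0, 0, 0], [0, 0, 0], [0, 0, 0], [0, 0, 0]], claw=[0, 0, 0, 0, 0, 0, 0, 0, 0, 0])

```text
time_s: 7.8
tcp_pos: [0.659, 0.0602, 0.2531]
ee_rot: [0.002, -0.692, 0.722, -0.002]
wrist_force: [1.7, 0.1, 5.2]
width: 0.011
finger_force: 30.0
```

Lid gripped and raised: bar travel matches angle of about 1.65. I release it, rise and go to look down on the valves.

step_arm(travel=[[0, 0, 0], [0, 0, 0], [0, 0, 0], [0, 0, -0.1], [0, 0, -0.2], [0, 0, -0.22]], rot=[[0, 0, 0], [0, 0, 0], [0, 0, 0], [0, 0, 0], [0, 0, 0], [0, 0, 0]], claw=[0.35, 0.35, 0.35, 0.35, 0.35, 0.35])

```text
time_s: 8.3
tcp_pos: [0.659, 0.0598, 0.3214]
ee_rot: [0.002, -0.691, 0.722, -0.002]
wrist_force: [-1.0, 0.6, 2.8]
width: 0.0299
finger_force: 0.0
```

step_arm(travel=[[1, 0.388, 0], [1, 0.388, 0], [1, 0.388, 0], [1, 0.388, 0], [1, 0.388, 0], [1, 0.388, 0], [1, 0.388, 0], [1, 0.388, 0], [1, 0.388, 0], [1, 0.388, 0]], rot=[[0, 0, 0], [0, 0, 0], [0, 0, 0], [0, 0, 0], [0, 0, 0], [0, 0, 0], [0, 0, 0], [0, 0, 0], [0, 0, 0], [0, 0, 0]], claw=[0.5, 0.5, 0.5, 0.5, 0.5, 0.5, 0.5, 0.5, 0.5, 0.5])

```text
time_s: 9.13
tcp_pos: [0.527, -0.2356, 0.3158]
ee_rot: [-0.0, -0.69, 0.724, 0.001]
wrist_force: [0.7, 1.0, -0.4]
width: 0.0436
finger_force: 0.0
```

```bash
cat >> h.py <<'E'
def valves(c):
    """handle centres at z=.052 (top face) and yaw of the fin, by colour"""
    for col in H:
        for ce,a,l in blobs(mask(c['frame'],col),60,6000):
            ct=max(cv2.findContours(l.astype(np.uint8),cv2.RETR_EXTERNAL,cv2.CHAIN_APPROX_NONE)[0],key=cv2.contourArea)
            P=cast(c,ct[:,0,:].astype(float),.041)[:,:2]
            r=cv2.minAreaRect((P*1000).astype(np.float32));b=cv2.boxPoints(r)
            e=max((b[1]-b[0],b[2]-b[1]),key=np.linalg.norm)
            print(col,ce.round(),a,'pos',np.round(r[0]),'size',np.round(r[1]),'yaw',round((np.degrees(np.arctan2(e[1],e[0]))+90)%180-90,1))
E
python3 - <<'E'
from h import *
s=sense();print(s['tcp_pos'],s['width'],s['time_s'],s['wrist_force'])
c=read_camera('wrist');save('w4',c['frame']);valves(c)
C={n:read_camera(n) for n in('scene','side')}
for n,c in C.items():
  for col in H:
    for b in blobs(mask(c['frame'],col),8,500): print(n,col,b[0].round(1),b[1],cast(c,b[0],.041)[0].round(3)[:2],cast(c,b[0],.027)[0].round(3)[:2])
save('s4',C['scene']['frame'][100:300,140:460],2.5)
E
```

```text
[ 0.52695246 -0.23559605  0.31576123] 0.04363088076963255 9.1333 [ 0.72006437  0.97853083 -0.36469279]
red [274. 177.] 190 pos [ 599. -224.] size [13. 36.] yaw -23.9
red [245. 224.] 174 pos [ 654. -147.] size [41. 13.] yaw 83.3
yellow [277.  91.] 173 pos [ 583. -349.] size [10. 35.] yaw -83.0
yellow [287. 302.] 203 pos [596.   2.] size [32. 25.] yaw 85.7
green [361. 188.] 118 pos [ 463. -199.] size [ 8. 39.] yaw -64.8
green [190. 207.] 97 pos [ 742. -182.] size [12. 39.] yaw -35.7
green [147. 235.] 970 pos [ 828. -133.] size [108.  40.] yaw 26.1
blue [347.  75.] 184 pos [ 482. -367.] size [35. 10.] yaw 83.8
scene red [275.2 180.3] 19 [ 0.494 -0.093] [ 0.48  -0.099]
scene red [214.7 198.9] 90 [ 0.598 -0.226] [ 0.586 -0.234]
scene red [277.1 203.3] 10 [ 0.575 -0.063] [ 0.562 -0.067]
scene red [280.1 209.7] 10 [ 0.594 -0.048] [ 0.582 -0.053]
scene red [278.8 214.1] 13 [ 0.61  -0.047] [ 0.598 -0.052]
scene red [234.8 219.6] 95 [ 0.654 -0.149] [ 0.643 -0.155]
scene yellow [389.4 166.8] 60 [0.365 0.202] [0.349 0.202]
scene yellow [174.1 186.7] 74 [ 0.582 -0.35 ] [ 0.57 -0.36]
scene green [
[... 163 characters left out ...]
0.378]
side red [281.1 182.8] 54 [0.591 0.211] [0.607 0.229]
side red [392.9 223.2] 61 [ 0.655 -0.147] [ 0.672 -0.135]
side red [404.3 244.9] 89 [ 0.599 -0.223] [ 0.615 -0.213]
side yellow [232.8 194.2] 43 [0.45 0.26] [0.463 0.279]
side yellow [330.7 211.3] 17 [0.581 0.006] [0.597 0.02 ]
side yellow [444.5 269.9] 58 [ 0.586 -0.346] [ 0.602 -0.339]
side green [424.2 183.1] 339 [ 0.891 -0.087] [ 0.913 -0.075]
side green [315.3 202.2] 48 [0.585 0.067] [0.601 0.082]
side green [420.5 220.4] 38 [ 0.717 -0.191] [ 0.736 -0.18 ]
side green [361.2 265.1] 63 [ 0.464 -0.197] [ 0.478 -0.187]
side blue [297.5 192.2] 47 [0.587 0.139] [0.604 0.156]
side blue [427.7 295.4] 74 [ 0.485 -0.366] [ 0.5   -0.359]
```

View pics/w4.png

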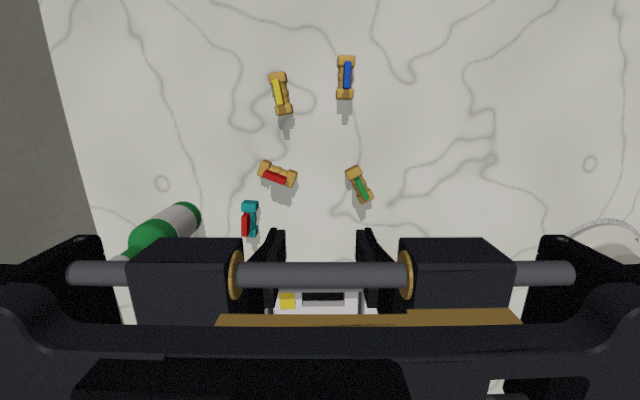

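View pics/s4.png

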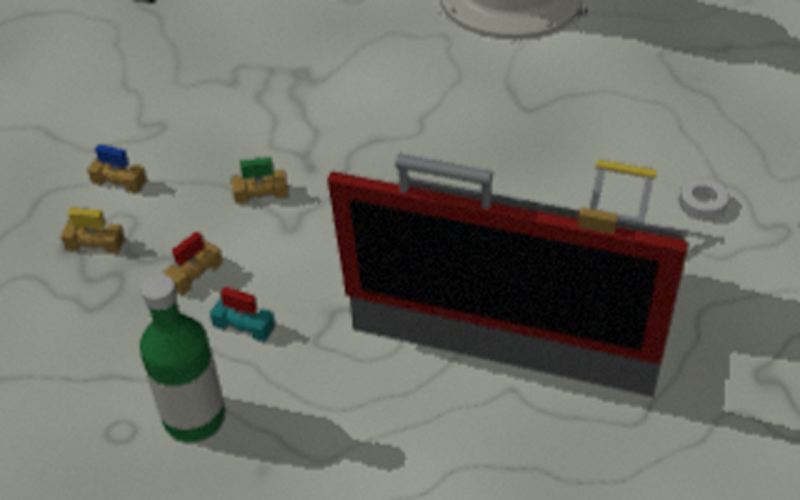

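The scene crop shows the lid standing up, bar at crop (443,165). The wrist view shows yellow (280,92), blue (346,77), red (277,175) and green (360,185) on brass bodies, with the turquoise decoy at (249,218). The side-view labels, from -y to +y, are yellow, green, blue, red at y = 0.02, 0.082, 0.156, 0.229, against 0.009, 0.083, 0.157, 0.231 expected. I start with green.

```bash
cat >> h.py <<'E'
PK={'yellow':(.532,.011),'green':(.5354,.085),'blue':(.5386,.159),'red':(.5418,.233)}
def plan(p,alpha,p0=None,R=None):
    """travel + rot z for TCP p (m) with closing line at world angle alpha (deg); returns next p,R"""
    s=sense()
    if R is None: R=Ro.from_quat(np.roll(s['ee_rot'],-1)).as_matrix();p0=s['tcp_pos']
    ty=np.degrees(np.arctan2(R[1,1],R[0,1]))      # tool y direction
    d=alpha+180-ty                                 # home tool y = -x
    d=(d+180)%360-180
    print('travel',np.round(R.T@(np.array(p)-p0)/.3,3),'rotz',round(-d/90,3),'rows',max(abs(d)/7.16,np.linalg.norm(np.array(p)-p0)/.0417).round(1))
    return np.array(p),Ro.from_euler('z',d,degrees=True).as_matrix()@R
E
python3 - <<'E'
from h import *
plan(plan:=None or (.463,-.199,.10),25) if 0 else None
from h import plan
p,R=plan((.463,-.199,.10),25)
p,R=plan((.463,-.199,.030),25,p,R)
p,R=plan((.463,-.199,.16),25,p,R)
p,R=plan((*PK['green'],.16),-92.5,p,R)
E
```

```text
travel [-0.105  0.222  0.72 ] rotz -0.305 rows 5.5
travel [ 0.    -0.     0.233] rotz -0.0 rows 1.7
travel [-0.     0.    -0.433] rotz -0.0 rows 3.1
travel [-0.756 -0.619 -0.   ] rotz 1.306 rows 16.4
```

step_arm(travel=[[-0.105, 0.222, 0.72], [-0.105, 0.222, 0.72], [-0.105, 0.222, 0.72], [-0.105, 0.222, 0.72], [-0.105, 0.222, 0.72], [-0.105, 0.222, 0.72], [-0.105, 0.222, 0.72], [-0.105, 0.222, 0.72], [-0.105, 0.222, 0.72]], rot=[[0, 0, -0.305], [0, 0, -0.305], [0, 0, -0.305], [0, 0, -0.305], [0, 0, -0.305], [0, 0, -0.305], [0, 0, -0.305], [0, 0, -0.305], [0, 0, -0.305]], claw=[0.5, 0.5, 0.5, 0.5, 0.5, 0.5, 0.5, 0.5, 0.5])

```text
time_s: 10.03
tcp_pos: [0.4659, -0.1999, 0.1022]
ee_rot: [-0.001, 0.844, -0.537, 0.002]
wrist_force: [0.5, 0.1, 0.8]
width: 0.0434
finger_force: 0.0
```

```bash
python3 - <<'E'
from h import *
s=sense();print(s['tcp_pos'])
valves(read_camera('wrist'))
C={n:read_camera(n) for n in('scene','side')}
for n,c in C.items():
    for b in blobs(mask(c['frame'],'green'),8,200): print(n,b[0].round(1),b[1],cast(c,b[0],.041)[0].round(3)[:2])
plan((.463,-.199,.030),25)
E
```

```text
[ 0.46585867 -0.19989989  0.10219147]
red [175. 114.] 1049 pos [ 599. -225.] size [16. 41.] yaw -23.9
red [ 85. 175.] 1082 pos [ 654. -147.] size [47. 21.] yaw 82.9
green [13. 98.] 662 pos [ 723. -184.] size [20. 30.] yaw -54.6
green [323. 214.] 507 pos [ 462. -199.] size [ 8. 41.] yaw -65.0
blue [392.  11.] 372 pos [ 483. -356.] size [20. 10.] yaw 85.5
scene [241.6 165.1] 34 [ 0.457 -0.204]
side [315.3 202.1] 48 [0.585 0.067]
side [419.7 220.3] 48 [ 0.716 -0.189]
side [361.2 265.1] 68 [ 0.464 -0.197]
travel [-0.007  0.006  0.241] rotz -0.0 rows 1.7
```

step_arm(travel=[[-0.007, 0.006, 0.1], [-0.007, 0.006, 0.18], [-0.007, 0.006, 0.241], [-0.007, 0.006, 0.241], [-0.007, 0.006, 0.241], [-0.007, 0.006, 0.241], [-0.007, 0.006, 0.241], [-0.007, 0.006, 0.241], [-0.007, 0.006, 0.241], [-0.007, 0.006, 0.241]], rot=[[0, 0, 0], [0, 0, 0], [0, 0, 0], [0, 0, 0], [0, 0, 0], [0, 0, 0], [0, 0, 0], [0, 0, 0], [0, 0, 0], [0, 0, 0]], claw=[0.5, 0.5, 0.5, 0.5, 0, 0, 0, 0, 0, 0])

```text
time_s: 11.02
tcp_pos: [0.4613, -0.199, 0.0289]
ee_rot: [-0.0, 0.843, -0.538, 0.001]
wrist_force: [1.0, -0.2, 0.7]
width: 0.0116
finger_force: 0.4
```

step_arm(travel=[[0, 0, 0], [0, 0, 0], [0, 0, -0.1], [0, 0, -0.2], [0, 0, -0.3], [0, 0, -0.4], [0, 0, -0.433], [0, 0, -0.433]], rot=[[0, 0, 0], [0, 0, 0], [0, 0, 0], [0, 0, 0], [0, 0, 0], [0, 0, 0], [0, 0, 0], [0, 0, 0]], claw=[0, 0, 0, 0, 0, 0, 0, 0])

```text
time_s: 11.68
tcp_pos: [0.4624, -0.1991, 0.1606]
ee_rot: [-0.001, 0.843, -0.538, 0.003]
wrist_force: [1.2, 0.5, -2.4]
width: 0.0094
finger_force: 30.0
```

step_arm(travel=[[-0.4, -0.32, 0], [-0.4, -0.32, 0], [-0.4, -0.32, 0], [-0.4, -0.32, 0], [-0.4, -0.32, 0], [-0.4, -0.32, 0], [-0.4, -0.32, 0], [-0.4, -0.32, 0], [-0.4, -0.32, 0], [-0.4, -0.32, 0]], rot=[[0, 0, 0.75], [0, 0, 0.75], [0, 0, 0.75], [0, 0, 0.75], [0, 0, 0.75], [0, 0, 0.75], [0, 0, 0.75], [0, 0, 0.75], [0, 0, 0.75], [0, 0, 0.75]], claw=[0, 0, 0, 0, 0, 0, 0, 0, 0, 0])

```text
time_s: 12.52
tcp_pos: [0.4956, -0.0496, 0.1554]
ee_rot: [-0.002, -0.399, 0.917, 0.001]
wrist_force: [-0.0, -1.0, -2.0]
width: 0.0098
finger_force: 30.0
```

```bash
python3 - <<'E'
from h import *
s=sense();print(s['width'],s['finger_force'],s['wrist_force'])
p,R=plan((*PK['green'],.14),-92.5);plan((*PK['green'],.036),-92.5,p,R)
E
```

```text
0.00975963882730494 29.980755485594273 [-0.01410659 -0.96587652 -2.00089704]
travel [-0.419  0.208  0.05 ] rotz 0.551 rows 6.9
travel [-0.001 -0.001  0.347] rotz -0.0 rows 2.5
```

step_arm(travel=[[-0.419, 0.208, 0.05], [-0.419, 0.208, 0.05], [-0.419, 0.208, 0.05], [-0.419, 0.208, 0.05], [-0.419, 0.208, 0.05], [-0.419, 0.208, 0.05], [-0.419, 0.208, 0.05], [-0.419, 0.208, 0.05], [-0.419, 0.208, 0.05], [-0.419, 0.208, 0.05]], rot=[[0, 0, 0.551], [0, 0, 0.551], [0, 0, 0.551], [0, 0, 0.551], [0, 0, 0.551], [0, 0, 0.551], [0, 0, 0.551], [0, 0, 0.551], [0, 0, 0.551], [0, 0, 0.551]], claw=[0, 0, 0, 0, 0, 0, 0, 0, 0, 0])

```text
time_s: 13.35
tcp_pos: [0.5356, 0.0848, 0.1417]
ee_rot: [-0.001, 0.018, 1.0, -0.0]
wrist_force: [0.3, 0.6, -0.5]
width: 0.0097
finger_force: 30.0
```

```bash
python3 - <<'E'
from h import *
s=sense();print(s['tcp_pos'],s['width'],s['finger_force'],s['wrist_force'])
plan((*PK['green'],.036),-92.5)
c=read_camera('wrist');save('w5',c['frame'])
q=proj(c,[[*PK[k],.024] for k in PK]);print(q.round())
C=read_camera('side');save('sd5',C['frame'][120:280,190:430],2.5)
for z in(0.15,):
  for b in blobs(mask(C['frame'],'green'),8,200): print(b[0],cast(C,b[0],s['tcp_pos'][2]+.011)[0].round(3))
E
```

```text
[0.53562883 0.08480549 0.1417153 ] 0.009698583330515017 29.986177082173526 [ 0.34580651  0.61297939 -0.5319867 ]
travel [-0.     0.001  0.352] rotz 0.005 rows 2.5
[[248. 194.]
 [321. 195.]
 [394. 195.]
 [465. 196.]]
[293.69230769 170.61538462] [0.527 0.092 0.153]
[315.33333333 202.125     ] [ 0.456 -0.054  0.153]
[420.2  220.45] [ 0.568 -0.273  0.153]
```

View pics/w5.png

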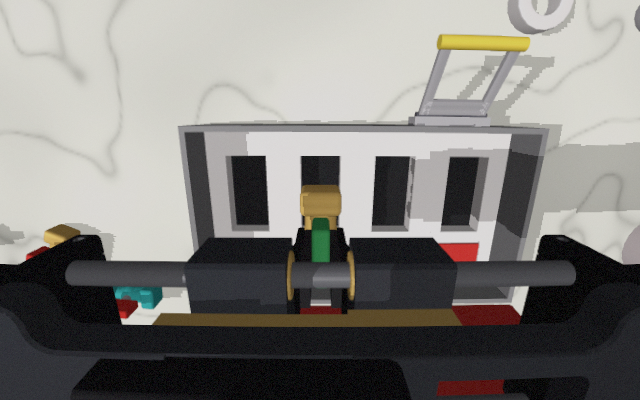

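The wrist view shows the pockets at (250,193), (321,..), (392,193) and (465,193). These match my predicted centres (248,194), (321,195), (394,195) and (465,196). The green valve hangs straight over its pocket, so I lower it.

step_arm(travel=[[0, 0, 0.1], [0, 0, 0.2], [0, 0, 0.26], [0, 0, 0.3], [0, 0, 0.33], [0, 0, 0.35], [0, 0, 0.352], [0, 0, 0.352]], rot=[[0, 0, 0], [0, 0, 0], [0, 0, 0], [0, 0, 0], [0, 0, 0], [0, 0, 0], [0, 0, 0], [0, 0, 0]], claw=[0, 0, 0, 0, 0, 0, 0, 0])

```text
time_s: 14.12
tcp_pos: [0.5367, 0.0852, 0.0377]
ee_rot: [0.0, 0.019, 1.0, 0.0]
wrist_force: [-0.6, 1.4, -1.1]
width: 0.0096
finger_force: 30.0
```

step_arm(travel=[[0, 0, 0.008], [0, 0, 0.008], [0, 0, 0.008], [0, 0, 0.008], [0, 0, 0.008], [0, 0, -0.1], [0, 0, -0.2], [0, 0, -0.35], [0, 0, -0.5], [0, 0, -0.5]], rot=[[0, 0, 0], [0, 0, 0], [0, 0, 0], [0, 0, 0], [0, 0, 0], [0, 0, 0], [0, 0, 0], [0, 0, 0], [0, 0, 0], [0, 0, 0]], claw=[0, 0, 0.28, 0.28, 0.28, 0.28, 0.28, 0.28, 0.28, 0.28])

```text
time_s: 14.95
tcp_pos: [0.5406, 0.0862, 0.196]
ee_rot: [0.007, 0.018, 1.0, 0.002]
wrist_force: [1.2, 0.5, 0.7]
width: 0.0245
finger_force: 0.0
```

```bash
python3 - <<'E'
from h import *
s=sense();print(s['tcp_pos'],s['width'],s['finger_force'],s['wrist_force'])
valves(read_camera('wrist'))
C={n:read_camera(n) for n in('scene','side')}
for n,c in C.items():
  for col in H:
    for b in blobs(mask(c['frame'],col),15,200): print(n,col,b[0].round(1),b[1],cast(c,b[0],.041)[0].round(3)[:2])
from h import plan
p,R=plan((.599,-.224,.14),-114);plan((.599,-.224,.030),-114,p,R)
E
```

```text
[0.54057516 0.08623145 0.19598865] 0.024501275256432142 0.0 [1.20790937 0.46748414 0.7402791 ]
red [435. 228.] 674 pos [600. 223.] size [43. 24.] yaw 87.8
red [ 73. 231.] 236 pos [ 590. -222.] size [15. 37.] yaw -71.8
red [496. 307.] 1123 pos [722. 316.] size [88. 38.] yaw 40.8
red [320. 302.] 1385 pos [698.  81.] size [96. 39.] yaw 87.8
red [481. 387.] 619 pos [866. 321.] size [72. 30.] yaw 87.7
yellow [449.  48.] 801 pos [403. 223.] size [76. 10.] yaw 88.0
yellow [259. 228.] 689 pos [592.  11.] size [43. 26.] yaw 85.7
green [319. 180.] 239 pos [537.  85.] size [ 8. 39.] yaw -1.9
green [318. 229.] 707 pos [595.  81.] size [42. 25.] yaw 87.9
green [161. 319.] 94 pos [ 721. -140.] size [15. 25.] yaw -86.5
blue [376. 228.] 698 pos [599. 152.] size [44. 26.] yaw 87.9
scene red [279.1 203.3] 157 [ 0.574 -0.057]
scene red [214.7 198.9] 91 [ 0.599 -0.226]
scene red [234.8 219.6] 93 [ 0.654 -0.149]
scene red [299.1 220.9] 35 [0.62  0.009]
scene red [334.9 228.8] 18 [0.623 0.101]
scene red [360.6 234.3] 21 [0.626 0.166]
scene yellow [389.7 166.8] 58 [0.365 0.203]
scene yellow [174.  186.5] 72 [ 0.581 -0.351]
scene blue [184.1 161.8] 71 [ 0.482 -0.368]
side red [281.  182.7] 52 [0.591 0.211]
side red [392.8 223.2] 64 [ 0.655 -0.146]
side red [404.4 245. ] 87 [ 0.599 -0.223]
side yellow [232.6 194.1] 39 [0.45  0.261]
side yellow [331.  211.2] 20 [0.582 0.006]
side yellow [444.3 269.5] 59 [ 0.587 -0.345]
side green [315.3 202.1] 48 [0.585 0.067]
side green [297.3 204.4] 54 [0.542 0.094]
side green [420.6 220.4] 36 [ 0.717 -0.191]
side blue [297.7 192.1] 50 [0.588 0.139]
side blue [427.7 295.1] 68 [ 0.486 -0.366]
travel [-0.247 -1.023  0.161] rotz 0.243 rows 7.7
travel [ 0.001 -0.001  0.367] rotz -0.0 rows 2.6
```

Green sits in its pocket (0.537, 0.085, yaw -2°), and all four labels are confirmed by the wrist view. Red next.

step_arm(travel=[[-0.247, -1, 0.161], [-0.247, -1, 0.161], [-0.247, -1, 0.161], [-0.247, -1, 0.161], [-0.247, -1, 0.161], [-0.247, -1, 0.161], [-0.247, -1, 0.161], [-0.247, -1, 0.161], [-0.247, -1, 0.161], [-0.247, -1, 0.161]], rot=[[0, 0, 0.243], [0, 0, 0.243], [0, 0, 0.243], [0, 0, 0.243], [0, 0, 0.243], [0, 0, 0.243], [0, 0, 0.243], [0, 0, 0.243], [0, 0, 0.243], [0, 0, 0.243]], claw=[0.5, 0.5, 0.5, 0.5, 0.5, 0.5, 0.5, 0.5, 0.5, 0.5])

```text
time_s: 15.93
tcp_pos: [0.5976, -0.2184, 0.1363]
ee_rot: [-0.003, 0.21, 0.978, -0.0]
wrist_force: [0.2, 0.1, -1.4]
width: 0.0435
finger_force: 0.0
```

```bash
python3 - <<'E'
from h import *
s=sense();print(s['tcp_pos'],s['width'])
valves(read_camera('wrist'))
plan((.599,-.224,.030),-114)
E
```

```text
[ 0.59762813 -0.21844167  0.13625874] 0.043456841287784306
red [602. 164.] 4880 pos [684.  25.] size [99. 86.] yaw 83.1
red [316. 204.] 402 pos [ 598. -225.] size [ 9. 40.] yaw -24.1
red [413. 223.] 624 pos [ 653. -146.] size [39. 17.] yaw 82.4
yellow [548. 101.] 1040 pos [595.   2.] size [33. 26.] yaw 87.7
yellow [202. 233.] 98 pos [ 580. -338.] size [ 9. 22.] yaw -83.1
green [627.   6.] 297 pos [547.  86.] size [21. 12.] yaw 79.0
green [617.  74.] 1374 pos [598.  66.] size [44. 26.] yaw 87.6
green [496. 387.] 206 pos [ 897. -120.] size [21. 23.] yaw -24.1
blue [122. 154.] 567 pos [ 482. -368.] size [48. 11.] yaw 85.3
travel [-0.013 -0.018  0.357] rotz -0.001 rows 2.6
```

step_arm(travel=[[-0.012, -0.019, 0.1], [-0.012, -0.019, 0.2], [-0.012, -0.019, 0.28], [-0.012, -0.019, 0.355], [-0.012, -0.019, 0.355], [-0.012, -0.019, 0.355], [-0.012, -0.019, 0.355], [-0.012, -0.019, 0.355], [-0.012, -0.019, 0.355], [-0.012, -0.019, 0.355]], rot=[[0, 0, 0], [0, 0, 0], [0, 0, 0], [0, 0, 0], [0, 0, 0], [0, 0, 0], [0, 0, 0], [0, 0, 0], [0, 0, 0], [0, 0, 0]], claw=[0.5, 0.5, 0.5, 0.5, 0.5, 0, 0, 0, 0, 0])

```text
time_s: 16.82
tcp_pos: [0.6008, -0.2241, 0.0342]
ee_rot: [0.001, 0.208, 0.978, 0.0]
wrist_force: [-0.2, 0.2, -0.5]
width: 0.0179
finger_force: 0.0
```

step_arm(travel=[[0, 0, 0], [0, 0, 0], [0, 0, 0], [0, 0, -0.1], [0, 0, -0.2], [0, 0, -0.3], [0, 0, -0.4], [0, 0, -0.45], [0, 0, -0.45]], rot=[[0, 0, 0], [0, 0, 0], [0, 0, 0], [0, 0, 0], [0, 0, 0], [0, 0, 0], [0, 0, 0], [0, 0, 0], [0, 0, 0]], claw=[0, 0, 0, 0, 0, 0, 0, 0, 0])

```text
time_s: 17.57
tcp_pos: [0.6022, -0.2247, 0.1722]
ee_rot: [0.004, 0.208, 0.978, -0.0]
wrist_force: [0.6, -0.5, -0.4]
width: 0.0097
finger_force: 30.0
```

```bash
python3 - <<'E'
from h import *
s=sense();print(s['width'],s['finger_force'],s['wrist_force'])
x,y=PK['red']
p,R=plan((.56,.02,.16),-92.5);p,R=plan((x,y,.14),-92.5,p,R);plan((x,y,.036),-92.5,p,R)
E
```

```text
0.00968290268753086 29.961387813091278 [ 0.60156728 -0.47093233 -0.42344507]
travel [0.461 0.688 0.038] rotz -0.239 rows 6.0
travel [0.092 0.707 0.067] rotz -0.0 rows 5.1
travel [ 0.003 -0.001  0.347] rotz -0.0 rows 2.5
```

step_arm(travel=[[0.461, 0.688, 0.02], [0.461, 0.688, 0.02], [0.461, 0.688, 0.02], [0.461, 0.688, 0.02], [0.461, 0.688, 0.02], [0.461, 0.688, 0.02], [0.461, 0.688, 0.02], [0.461, 0.688, 0.02]], rot=[[0, 0, -0.239], [0, 0, -0.239], [0, 0, -0.239], [0, 0, -0.239], [0, 0, -0.239], [0, 0, -0.239], [0, 0, -0.239], [0, 0, -0.239]], claw=[0, 0, 0, 0, 0, 0, 0, 0])

```text
time_s: 18.23
tcp_pos: [0.5564, 0.0228, 0.16]
ee_rot: [-0.002, 0.02, 1.0, -0.0]
wrist_force: [0.4, -0.5, -1.1]
width: 0.01
finger_force: 30.0
```

step_arm(travel=[[0.092, 0.707, 0.067], [0.092, 0.707, 0.067], [0.092, 0.707, 0.067], [0.092, 0.707, 0.067], [0.092, 0.707, 0.067], [0.092, 0.707, 0.067], [0.092, 0.707, 0.067], [0.092, 0.707, 0.067]], rot=[[0, 0, 0], [0, 0, 0], [0, 0, 0], [0, 0, 0], [0, 0, 0], [0, 0, 0], [0, 0, 0], [0, 0, 0]], claw=[0, 0, 0, 0, 0, 0, 0, 0])

```text
time_s: 18.9
tcp_pos: [0.5392, 0.2327, 0.1403]
ee_rot: [-0.001, 0.022, 1.0, -0.001]
wrist_force: [0.1, -1.3, -1.4]
width: 0.0099
finger_force: 30.0
```

```bash
python3 - <<'E'
from h import *
s=sense();print(s['width'],s['finger_force'],s['tcp_pos'])
x,y=PK['red']
plan((x,y,.036),-92.5)
c=read_camera('wrist')
h=cv2.cvtColor(c['frame'],cv2.COLOR_RGB2HSV);m=cv2.inRange(h,(10,100,60),(24,255,255));m[255:]=0
for b in blobs(m,150): print('brass',b[0].round(),b[1],cast(c,b[0],s['tcp_pos'][2]-.01)[0].round(3))
for col in('red',): 
  for b in blobs(mask(c['frame'],col),60): print(b[0],b[1])
C=read_camera('side')
for b in blobs(mask(C['frame'],'red'),8,200): print(b[0].round(1),b[1],cast(C,b[0],s['tcp_pos'][2]+.01)[0].round(3))
E
```

```text
0.009916196112149061 29.960964024066925 [0.53918232 0.23269877 0.1402636 ]
travel [-0.009  0.002  0.348] rotz -0.001 rows 2.5
brass [181. 194.] 1327 [0.505 0.146 0.13 ]
brass [320. 202.] 1463 [0.514 0.233 0.13 ]
[320.37545565 238.2454435 ] 823
[144.72404731 314.4086728 ] 761
[320.65128205 311.12307692] 195
[258.1 153.8] 24 [0.527 0.234 0.15 ]
[281.  182.7] 51 [0.464 0.072 0.15 ]
[393.  223.3] 61 [ 0.519 -0.234  0.15 ]
```

step_arm(travel=[[-0.014, 0.002, 0.1], [-0.014, 0.002, 0.2], [-0.014, 0.002, 0.26], [-0.014, 0.002, 0.3], [-0.014, 0.002, 0.33], [-0.014, 0.002, 0.345], [-0.014, 0.002, 0.345], [-0.014, 0.002, 0.345]], rot=[[0, 0, 0], [0, 0, 0], [0, 0, 0], [0, 0, 0], [0, 0, 0], [0, 0, 0], [0, 0, 0], [0, 0, 0]], claw=[0, 0, 0, 0, 0, 0, 0, 0])

```text
time_s: 19.67
tcp_pos: [0.5445, 0.2333, 0.0393]
ee_rot: [0.001, 0.023, 1.0, 0.0]
wrist_force: [-0.7, -1.7, 1.9]
width: 0.0098
finger_force: 30.0
```

step_arm(travel=[[0, 0, 0.005], [0, 0, 0.005], [0, 0, 0.005], [0, 0, 0.005], [0, 0, 0.005], [0, 0, -0.1], [0, 0, -0.2], [0, 0, -0.35], [0, 0, -0.5], [0, 0, -0.5]], rot=[[0, 0, 0], [0, 0, 0], [0, 0, 0], [0, 0, 0], [0, 0, 0], [0, 0, 0], [0, 0, 0], [0, 0, 0], [0, 0, 0], [0, 0, 0]], claw=[0, 0, 0.28, 0.28, 0.28, 0.28, 0.28, 0.28, 0.28, 0.28])

```text
time_s: 20.5
tcp_pos: [0.5478, 0.2362, 0.1965]
ee_rot: [0.007, 0.021, 1.0, 0.004]
wrist_force: [0.8, 0.3, 0.9]
width: 0.0242
finger_force: 0.0
```

```bash
python3 - <<'E'
from h import *
s=sense();print(s['tcp_pos'],s['width'],s['finger_force'],s['wrist_force'])
valves(read_camera('wrist'))
C={n:read_camera(n) for n in('scene','side')}
for n,c in C.items():
  for col in H:
    for b in blobs(mask(c['frame'],col),15,200):
      if b[0][0]<230 or n=='side': print(n,col,b[0].round(1),b[1],cast(c,b[0],.041)[0].round(3)[:2])
p,R=plan((.56,-.02,.2),-6);plan((.483,-.366,.14),-6,p,R)
E
```

```text
[0.54775994 0.23623968 0.19653239] 0.024208123101645683 0.0 [0.81345485 0.27362894 0.94865189]
red [316. 181.] 271 pos [544. 232.] size [ 9. 39.] yaw -2.4
red [316. 227.] 710 pos [601. 230.] size [43. 25.] yaw 87.5
red [141. 305.] 1795 pos [705. -10.] size [66. 59.] yaw 88.5
red [320. 302.] 1381 pos [705. 230.] size [96. 39.] yaw 87.3
yellow [278.  45.] 793 pos [402. 200.] size [73. 10.] yaw 87.4
yellow [142. 228.] 706 pos [593.  18.] size [44. 26.] yaw 87.9
green [185. 180.] 442 pos [537.  82.] size [17. 39.] yaw -2.5
green [199. 228.] 690 pos [596.  89.] size [43. 26.] yaw 88.2
blue [257. 227.] 722 pos [599. 159.] size [43. 26.] yaw 87.5
scene yellow [173.8 186.4] 63 [ 0.581 -0.351]
scene blue [184.3 161.9] 73 [ 0.483 -0.368]
side red [263.1 183.5] 75 [0.55  0.245]
side red [281.  182.7] 51 [0.591 0.211]
side red [393.  223.2] 60 [ 0.655 -0.147]
side yellow [233.  194.5] 35 [0.449 0.258]
side yellow [330.9 211. ] 16 [0.583 0.007]
side yellow [445.1 269.7] 51 [ 0.587 -0.347]
side green [315.4 202.2] 48 [0.585 0.067]
side green [297.2 204.4] 55 [0.542 0.094]
side green [420.5 220.4] 38 [ 0.717 -0.191]
side blue [297.8 192.1] 51 [0.588 0.139]
side blue [427.6 295.3] 72 [ 0.485 -0.366]
travel [-0.091 -0.846 -0.038] rotz -0.962 rows 12.1
travel [1.174 0.134 0.198] rotz -0.0 rows 8.6
```

Red is in its pocket (0.544, 0.232, yaw -2.4°). Blue next, swinging clear of the lid.

step_arm(travel=[[0.24, -0.846, -0.038], [0.24, -0.846, -0.038], [0.24, -0.846, -0.038], [0.24, -0.846, -0.038], [0.24, -0.846, -0.038], [0.24, -0.846, -0.038], [0.24, -0.846, -0.038], [0.24, -0.846, -0.038], [0.24, -0.846, -0.038], [0.24, -0.846, -0.038]], rot=[[0, 0, -0.75], [0, 0, -0.75], [0, 0, -0.75], [0, 0, -0.75], [0, 0, -0.75], [0, 0, -0.75], [0, 0, -0.75], [0, 0, -0.75], [0, 0, -0.75], [0, 0, -0.75]], claw=[0.5, 0.5, 0.5, 0.5, 0.5, 0.5, 0.5, 0.5, 0.5, 0.5])

```text
time_s: 21.48
tcp_pos: [0.4596, -0.017, 0.1978]
ee_rot: [-0.001, -0.539, 0.842, 0.001]
wrist_force: [-1.1, 0.5, -0.3]
width: 0.0431
finger_force: 0.0
```

```bash
python3 - <<'E'
from h import *
s=sense();print(s['tcp_pos'])
plan((.483,-.34,.14),-6)
E
```

```text
[ 0.4595732  -0.01695424  0.19776749]
travel [ 0.944 -0.523  0.193] rotz -0.209 rows 7.9
```

step_arm(travel=[[0.944, -0.523, 0.193], [0.944, -0.523, 0.193], [0.944, -0.523, 0.193], [0.944, -0.523, 0.193], [0.944, -0.523, 0.193], [0.944, -0.523, 0.193], [0.944, -0.523, 0.193], [0.944, -0.523, 0.193], [0.944, -0.523, 0.193], [0.944, -0.523, 0.193]], rot=[[0, 0, -0.209], [0, 0, -0.209], [0, 0, -0.209], [0, 0, -0.209], [0, 0, -0.209], [0, 0, -0.209], [0, 0, -0.209], [0, 0, -0.209], [0, 0, -0.209], [0, 0, -0.209]], claw=[0.5, 0.5, 0.5, 0.5, 0.5, 0.5, 0.5, 0.5, 0.5, 0.5])

```text
time_s: 22.32
tcp_pos: [0.4814, -0.3416, 0.1379]
ee_rot: [-0.001, -0.666, 0.746, 0.002]
wrist_force: [0.1, -0.2, -0.4]
width: 0.0437
finger_force: 0.0
```

```bash
python3 - <<'E'
from h import *
s=sense();print(s['tcp_pos'])
valves(read_camera('wrist'))
plan((.483,-.367,.030),-6)
E
```

```text
[ 0.4814178  -0.34156939  0.13792453]
yellow [211. 207.] 378 pos [ 583. -347.] size [15. 38.] yaw -82.7
blue [315. 175.] 412 pos [ 482. -366.] size [39.  9.] yaw 85.7
travel [ 0.09  -0.016  0.362] rotz -0.004 rows 2.7
```

step_arm(travel=[[0.085, -0.013, 0.1], [0.085, -0.013, 0.2], [0.085, -0.013, 0.28], [0.085, -0.013, 0.362], [0.085, -0.013, 0.362], [0.085, -0.013, 0.362], [0.085, -0.013, 0.362], [0.085, -0.013, 0.362], [0.085, -0.013, 0.362], [0.085, -0.013, 0.362]], rot=[[0, 0, 0], [0, 0, 0], [0, 0, 0], [0, 0, 0], [0, 0, 0], [0, 0, 0], [0, 0, 0], [0, 0, 0], [0, 0, 0], [0, 0, 0]], claw=[0.5, 0.5, 0.5, 0.5, 0.5, 0, 0, 0, 0, 0])

```text
time_s: 23.2
tcp_pos: [0.485, -0.365, 0.0345]
ee_rot: [0.001, -0.668, 0.744, -0.001]
wrist_force: [-0.0, 0.1, 0.7]
width: 0.0181
finger_force: 0.0
```

step_arm(travel=[[0, 0, 0], [0, 0, 0], [0, 0, 0], [0, 0, -0.1], [0, 0, -0.2], [0, 0, -0.3], [0, 0, -0.4], [0, 0, -0.45], [0, 0, -0.45]], rot=[[0, 0, 0], [0, 0, 0], [0, 0, 0], [0, 0, 0], [0, 0, 0], [0, 0, 0], [0, 0, 0], [0, 0, 0], [0, 0, 0]], claw=[0, 0, 0, 0, 0, 0, 0, 0, 0])

```text
time_s: 23.95
tcp_pos: [0.4863, -0.3661, 0.1725]
ee_rot: [0.002, -0.668, 0.744, -0.004]
wrist_force: [0.7, -0.4, -0.8]
width: 0.0102
finger_force: 30.0
```

```bash
python3 - <<'E'
from h import *
s=sense();print(s['width'],s['finger_force'],s['wrist_force'])
x,y=PK['blue']
p,R=plan((.48,-.1,.16),-70);p,R=plan((x,y,.14),-92.5,p,R)
E
```

```text
0.010196229755508785 29.992290437221527 [ 0.6644168  -0.35805638 -0.77538901]
travel [-0.88   0.117  0.038] rotz 0.709 rows 8.9
travel [-0.479  0.745  0.059] rotz 0.25 rows 6.4
```

step_arm(travel=[[-0.88, 0.117, 0.03], [-0.88, 0.117, 0.03], [-0.88, 0.117, 0.03], [-0.88, 0.117, 0.03], [-0.88, 0.117, 0.03], [-0.88, 0.117, 0.03], [-0.88, 0.117, 0.03], [-0.88, 0.117, 0.03], [-0.88, 0.117, 0.03], [-0.88, 0.117, 0.03]], rot=[[0, 0, 0.709], [0, 0, 0.709], [0, 0, 0.709], [0, 0, 0.709], [0, 0, 0.709], [0, 0, 0.709], [0, 0, 0.709], [0, 0, 0.709], [0, 0, 0.709], [0, 0, 0.709]], claw=[0, 0, 0, 0, 0, 0, 0, 0, 0, 0])

```text
time_s: 24.78
tcp_pos: [0.4768, -0.0975, 0.1575]
ee_rot: [-0.001, -0.172, 0.985, 0.0]
wrist_force: [0.4, -0.4, -1.1]
width: 0.0093
finger_force: 30.0
```

step_arm(travel=[[-0.479, 0.745, 0.059], [-0.479, 0.745, 0.059], [-0.479, 0.745, 0.059], [-0.479, 0.745, 0.059], [-0.479, 0.745, 0.059], [-0.479, 0.745, 0.059], [-0.479, 0.745, 0.059], [-0.479, 0.745, 0.059], [-0.479, 0.745, 0.059], [-0.479, 0.745, 0.059]], rot=[[0, 0, 0.25], [0, 0, 0.25], [0, 0, 0.25], [0, 0, 0.25], [0, 0, 0.25], [0, 0, 0.25], [0, 0, 0.25], [0, 0, 0.25], [0, 0, 0.25], [0, 0, 0.25]], claw=[0, 0, 0, 0, 0, 0, 0, 0, 0, 0])

```text
time_s: 25.62
tcp_pos: [0.5355, 0.16, 0.1398]
ee_rot: [-0.001, 0.022, 1.0, -0.001]
wrist_force: [-0.5, -0.3, -1.0]
width: 0.0097
finger_force: 30.0
```

```bash
cat > chk.py <<'E'
from h import *
import sys
k=sys.argv[1]
s=sense();print(s['width'],s['finger_force'],s['tcp_pos'])
plan((*PK[k],.036),-92.5)
c=read_camera('wrist')
h=cv2.cvtColor(c['frame'],cv2.COLOR_RGB2HSV);m=cv2.inRange(h,(10,100,60),(24,255,255));m[255:]=0
for b in blobs(m,150): print('brass',b[0].round(),b[1])
for b in blobs(mask(c['frame'],k),60): print(b[0].round(),b[1])
E
python3 chk.py blue
```

```text
0.009741067373009043 29.992048144340515 [0.53549208 0.16000394 0.13978117]
travel [-0.011 -0.002  0.346] rotz -0.0 rows 2.5
brass [251. 192.] 1075
brass [389. 193.] 1115
brass [320. 201.] 1427
[320. 238.] 823
```

step_arm(travel=[[-0.011, -0.002, 0.1], [-0.011, -0.002, 0.2], [-0.011, -0.002, 0.26], [-0.011, -0.002, 0.3], [-0.011, -0.002, 0.33], [-0.011, -0.002, 0.345], [-0.011, -0.002, 0.345], [-0.011, -0.002, 0.345]], rot=[[0, 0, 0], [0, 0, 0], [0, 0, 0], [0, 0, 0], [0, 0, 0], [0, 0, 0], [0, 0, 0], [0, 0, 0]], claw=[0, 0, 0, 0, 0, 0, 0, 0])

```text
time_s: 26.33
tcp_pos: [0.5396, 0.1586, 0.0394]
ee_rot: [-0.0, 0.022, 1.0, -0.0]
wrist_force: [-2.6, -0.8, 5.7]
width: 0.0095
finger_force: 30.0
```

step_arm(travel=[[0, 0, 0.005], [0, 0, 0.005], [0, 0, 0.005], [0, 0, 0.005], [0, 0, 0.005], [0, 0, -0.1], [0, 0, -0.2], [0, 0, -0.35], [0, 0, -0.5], [0, 0, -0.5]], rot=[[0, 0, 0], [0, 0, 0], [0, 0, 0], [0, 0, 0], [0, 0, 0], [0, 0, 0], [0, 0, 0], [0, 0, 0], [0, 0, 0], [0, 0, 0]], claw=[0, 0, 0.28, 0.28, 0.28, 0.28, 0.28, 0.28, 0.28, 0.28])

```text
time_s: 27.17
tcp_pos: [0.544, 0.1611, 0.196]
ee_rot: [0.007, 0.021, 1.0, 0.003]
wrist_force: [0.2, 1.3, 0.0]
width: 0.0247
finger_force: 0.0
```

```bash
python3 - <<'E'
from h import *
s=sense();print(s['tcp_pos'],s['width'],s['finger_force'],s['wrist_force'])
valves(read_camera('wrist'))
C={n:read_camera(n) for n in('scene','side')}
for n,c in C.items():
    for b in blobs(mask(c['frame'],'yellow'),15,200): print(n,b[0].round(1),b[1],cast(c,b[0],.041)[0].round(3)[:2])
plan((.47,-.08,.2),-25)
E
```

```text
[0.54398488 0.16108049 0.19596853] 0.024656415224765985 0.0 [0.19043999 1.33244332 0.03102009]
red [384. 181.] 405 pos [544. 235.] size [14. 40.] yaw -3.0
red [376. 228.] 731 pos [601. 226.] size [44. 26.] yaw 87.4
red [145. 308.] 1444 pos [701. -85.] size [66. 59.] yaw 88.5
red [320. 302.] 1381 pos [701. 155.] size [96. 39.] yaw 87.4
red [470. 388.] 287 pos [869. 377.] size [39. 29.] yaw 85.0
yellow [365.  46.] 788 pos [402. 213.] size [73. 10.] yaw 87.8
yellow [201. 228.] 658 pos [593.  15.] size [43. 25.] yaw 87.7
green [251. 180.] 378 pos [536.  83.] size [14. 39.] yaw -6.0
green [259. 228.] 681 pos [595.  85.] size [43. 25.] yaw 87.6
blue [317. 179.] 270 pos [539. 158.] size [ 9. 38.] yaw -2.8
blue [318. 228.] 739 pos [598. 156.] size [42. 26.] yaw 87.5
scene [389.3 166.8] 61 [0.365 0.202]
scene [173.7 186.4] 69 [ 0.581 -0.351]
side [232.9 194.3] 35 [0.45  0.259]
side [331.1 211.2] 17 [0.583 0.006]
side [444.3 269.5] 54 [ 0.587 -0.345]
travel [ 0.198 -0.809 -0.04 ] rotz -0.751 rows 9.4
```

Blue is in (0.539, 0.158). Yellow next.

step_arm(travel=[[0.198, -0.809, -0.04], [0.198, -0.809, -0.04], [0.198, -0.809, -0.04], [0.198, -0.809, -0.04], [0.198, -0.809, -0.04], [0.198, -0.809, -0.04], [0.198, -0.809, -0.04], [0.198, -0.809, -0.04], [0.198, -0.809, -0.04], [0.198, -0.809, -0.04]], rot=[[0, 0, -0.751], [0, 0, -0.751], [0, 0, -0.751], [0, 0, -0.751], [0, 0, -0.751], [0, 0, -0.751], [0, 0, -0.751], [0, 0, -0.751], [0, 0, -0.751], [0, 0, -0.751]], claw=[0.5, 0.5, 0.5, 0.5, 0.5, 0.5, 0.5, 0.5, 0.5, 0.5])

```text
time_s: 28.15
tcp_pos: [0.4686, -0.0808, 0.1979]
ee_rot: [-0.002, -0.539, 0.842, 0.001]
wrist_force: [0.2, -0.4, -0.1]
width: 0.0436
finger_force: 0.0
```

```bash
python3 - <<'E'
from h import *
s=sense();print(s['tcp_pos'])
plan((.583,-.32,.14),7)
E
```

```text
[ 0.46859167 -0.08084142  0.19790248]
travel [ 0.565 -0.68   0.192] rotz -0.352 rows 6.5
```

step_arm(travel=[[0.565, -0.68, 0.192], [0.565, -0.68, 0.192], [0.565, -0.68, 0.192], [0.565, -0.68, 0.192], [0.565, -0.68, 0.192], [0.565, -0.68, 0.192], [0.565, -0.68, 0.192], [0.565, -0.68, 0.192], [0.565, -0.68, 0.192], [0.565, -0.68, 0.192]], rot=[[0, 0, -0.352], [0, 0, -0.352], [0, 0, -0.352], [0, 0, -0.352], [0, 0, -0.352], [0, 0, -0.352], [0, 0, -0.352], [0, 0, -0.352], [0, 0, -0.352], [0, 0, -0.352]], claw=[0.5, 0.5, 0.5, 0.5, 0.5, 0.5, 0.5, 0.5, 0.5, 0.5])

```text
time_s: 28.98
tcp_pos: [0.5822, -0.3194, 0.1401]
ee_rot: [0.001, 0.747, -0.665, -0.002]
wrist_force: [-0.0, 0.7, 1.1]
width: 0.0438
finger_force: 0.0
```

```bash
python3 - <<'E'
from h import *
s=sense();print(s['tcp_pos'])
valves(read_camera('wrist'))
plan((.583,-.348,.030),7)
E
```

```text
[ 0.58218358 -0.31943136  0.14008685]
yellow [323. 170.] 382 pos [ 581. -348.] size [ 8. 38.] yaw -83.3
travel [0.097 0.009 0.37 ] rotz -0.003 rows 2.8
```

step_arm(travel=[[0.095, 0.013, 0.1], [0.095, 0.013, 0.2], [0.095, 0.013, 0.28], [0.095, 0.013, 0.368], [0.095, 0.013, 0.368], [0.095, 0.013, 0.368], [0.095, 0.013, 0.368], [0.095, 0.013, 0.368], [0.095, 0.013, 0.368], [0.095, 0.013, 0.368]], rot=[[0, 0, 0], [0, 0, 0], [0, 0, 0], [0, 0, 0], [0, 0, 0], [0, 0, 0], [0, 0, 0], [0, 0, 0], [0, 0, 0], [0, 0, 0]], claw=[0.5, 0.5, 0.5, 0.5, 0.5, 0, 0, 0, 0, 0])

```text
time_s: 29.87
tcp_pos: [0.5837, -0.3487, 0.0336]
ee_rot: [-0.001, 0.748, -0.664, 0.001]
wrist_force: [0.4, -0.7, 0.7]
width: 0.018
finger_force: 0.0
```

step_arm(travel=[[0, 0, 0], [0, 0, 0], [0, 0, 0], [0, 0, -0.1], [0, 0, -0.2], [0, 0, -0.3], [0, 0, -0.4], [0, 0, -0.45], [0, 0, -0.45]], rot=[[0, 0, 0], [0, 0, 0], [0, 0, 0], [0, 0, 0], [0, 0, 0], [0, 0, 0], [0, 0, 0], [0, 0, 0], [0, 0, 0]], claw=[0, 0, 0, 0, 0, 0, 0, 0, 0])

```text
time_s: 30.62
tcp_pos: [0.5849, -0.3497, 0.1716]
ee_rot: [-0.001, 0.748, -0.664, 0.004]
wrist_force: [0.9, -0.8, -0.6]
width: 0.0098
finger_force: 30.0
```

```bash
python3 - <<'E'
from h import *
s=sense();print(s['width'],s['finger_force'],s['wrist_force'])
x,y=PK['yellow']
p,R=plan((.50,-.16,.16),-65);p,R=plan((x,y,.14),-92.5,p,R)
E
```

```text
0.00979886703637588 29.976706802845 [ 0.88144856 -0.76911243 -0.60795713]
travel [-0.661  0.207  0.034] rotz 0.797 rows 10.0
travel [-0.338  0.472  0.061] rotz 0.306 rows 4.2
```

step_arm(travel=[[-0.661, 0.207, 0.03], [-0.661, 0.207, 0.03], [-0.661, 0.207, 0.03], [-0.661, 0.207, 0.03], [-0.661, 0.207, 0.03], [-0.661, 0.207, 0.03], [-0.661, 0.207, 0.03], [-0.661, 0.207, 0.03], [-0.661, 0.207, 0.03], [-0.661, 0.207, 0.03]], rot=[[0, 0, 0.79], [0, 0, 0.79], [0, 0, 0.79], [0, 0, 0.79], [0, 0, 0.79], [0, 0, 0.79], [0, 0, 0.79], [0, 0, 0.79], [0, 0, 0.79], [0, 0, 0.79]], claw=[0, 0, 0, 0, 0, 0, 0, 0, 0, 0])

```text
time_s: 31.45
tcp_pos: [0.4967, -0.1585, 0.1562]
ee_rot: [-0.001, -0.222, 0.975, 0.001]
wrist_force: [-0.3, -0.0, -1.1]
width: 0.0096
finger_force: 30.0
```

step_arm(travel=[[-0.338, 0.472, 0.061], [-0.338, 0.472, 0.061], [-0.338, 0.472, 0.061], [-0.338, 0.472, 0.061], [-0.338, 0.472, 0.061], [-0.338, 0.472, 0.061], [-0.338, 0.472, 0.061], [-0.338, 0.472, 0.061]], rot=[[0, 0, 0.313], [0, 0, 0.313], [0, 0, 0.313], [0, 0, 0.313], [0, 0, 0.313], [0, 0, 0.313], [0, 0, 0.313], [0, 0, 0.313]], claw=[0, 0, 0, 0, 0, 0, 0, 0])

```text
time_s: 32.12
tcp_pos: [0.5259, 0.0126, 0.1383]
ee_rot: [-0.001, 0.019, 1.0, -0.0]
wrist_force: [0.4, -0.3, -0.2]
width: 0.0097
finger_force: 30.0
```

```bash
python3 chk.py yellow
```

```text
0.009667264612896548 29.976216852664948 [0.52590979 0.01256503 0.13829238]
travel [-0.021 -0.004  0.341] rotz 0.004 rows 2.5
brass [459. 197.] 1364
brass [389. 196.] 1087
brass [530. 200.] 1554
brass [320. 206.] 1592
[579.  55.] 1159
[321. 245.] 516
```

step_arm(travel=[[-0.016, -0.004, 0.1], [-0.016, -0.004, 0.2], [-0.016, -0.004, 0.26], [-0.016, -0.004, 0.3], [-0.016, -0.004, 0.325], [-0.016, -0.004, 0.34], [-0.016, -0.004, 0.34], [-0.016, -0.004, 0.34]], rot=[[0, 0, 0], [0, 0, 0], [0, 0, 0], [0, 0, 0], [0, 0, 0], [0, 0, 0], [0, 0, 0], [0, 0, 0]], claw=[0, 0, 0, 0, 0, 0, 0, 0])

```text
time_s: 32.83
tcp_pos: [0.5319, 0.0108, 0.0385]
ee_rot: [0.001, 0.019, 1.0, 0.0]
wrist_force: [-1.5, -1.0, 2.9]
width: 0.0098
finger_force: 30.0
```

step_arm(travel=[[0, 0, 0.005], [0, 0, 0.005], [0, 0, 0.005], [0, 0, 0.005], [0, 0, 0.005], [0, 0, -0.1], [0, 0, -0.2], [0, 0, -0.35], [0, 0, -0.5], [0, 0, -0.5]], rot=[[0, 0, 0], [0, 0, 0], [0, 0, 0], [0, 0, 0], [0, 0, 0], [0, 0, 0], [0, 0, 0], [0, 0, 0], [0, 0, 0], [0, 0, 0]], claw=[0, 0, 0.28, 0.28, 0.28, 0.28, 0.28, 0.28, 0.28, 0.28])

```text
time_s: 33.67
tcp_pos: [0.536, 0.0119, 0.1953]
ee_rot: [0.007, 0.018, 1.0, 0.001]
wrist_force: [0.8, 0.3, 0.6]
width: 0.0242
finger_force: 0.0
```

```bash
python3 - <<'E'
from h import *
s=sense();print(s['tcp_pos'],s['width'],s['finger_force'],s['wrist_force'])
c=read_camera('wrist');valves(c);save('w9',c['frame'])
plan((.44,.05,.34),-2.5)
E
```

```text
[0.5359827  0.011898   0.19528218] 0.024216015311172578 0.0 [0.80258247 0.29569072 0.58764708]
red [514. 184.] 571 pos [544. 237.] size [23. 38.] yaw -2.8
red [492. 230.] 719 pos [601. 219.] size [45. 26.] yaw 87.6
red [501. 304.] 1636 pos [712. 247.] size [67. 60.] yaw 86.9
red [320. 302.] 1385 pos [693.   6.] size [96. 39.] yaw 87.9
red [481. 387.] 616 pos [859. 246.] size [71. 30.] yaw 87.8
yellow [531.  52.] 751 pos [403. 234.] size [79. 10.] yaw 87.8
yellow [319. 183.] 264 pos [534.  10.] size [ 9. 40.] yaw -2.3
yellow [319. 230.] 718 pos [592.   7.] size [43. 26.] yaw 88.0
green [386. 182.] 370 pos [536.  87.] size [14. 38.] yaw -2.5
green [377. 229.] 660 pos [594.  78.] size [43. 25.] yaw 87.9
blue [451. 181.] 472 pos [538. 161.] size [18. 39.] yaw -2.7
blue [436. 228.] 638 pos [596. 149.] size [43. 22.] yaw 87.8
travel [ 0.315  0.116 -0.492] rotz -0.996 rows 12.5
```

View pics/w9.png

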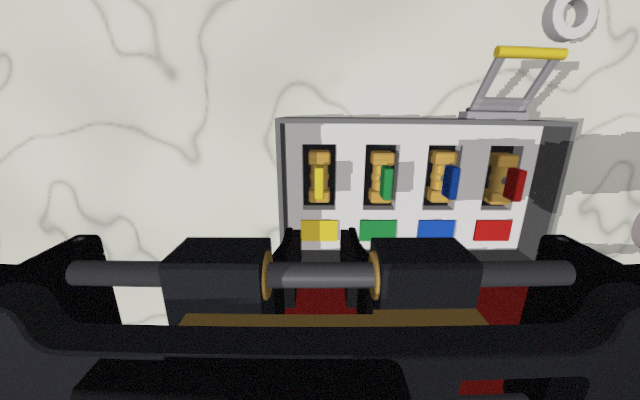

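All four valves lie upright in their pockets, handles at (318,180), (386,182), (450,181) and (514,184), each above its own colour label. Now close the lid.

step_arm(travel=[[0.315, 0.116, -0.492], [0.315, 0.116, -0.492], [0.315, 0.116, -0.492], [0.315, 0.116, -0.492], [0.315, 0.116, -0.492], [0.315, 0.116, -0.492], [0.315, 0.116, -0.492], [0.315, 0.116, -0.492], [0.315, 0.116, -0.492], [0.315, 0.116, -0.492]], rot=[[0, 0, -0.75], [0, 0, -0.75], [0, 0, -0.75], [0, 0, -0.75], [0, 0, -0.75], [0, 0, -0.75], [0, 0, -0.75], [0, 0, -0.75], [0, 0, -0.75], [0, 0, -0.75]], claw=[0.35, 0.35, 0.35, 0.35, 0.35, 0.35, 0.35, 0.35, 0.35, 0.35])

```text
time_s: 34.55
tcp_pos: [0.4383, 0.0498, 0.3341]
ee_rot: [-0.001, -0.542, 0.84, 0.0]
wrist_force: [-0.1, -0.4, -0.6]
width: 0.0305
finger_force: 0.0
```

```bash
python3 - <<'E'
from h import *
s=sense();print(s['tcp_pos'])
p,R=plan((.659,.061,.335),-2.5);plan((.659,.061,.2531),-2.5,p,R)
E
```

```text
[0.43829597 0.04982134 0.33408535]
travel [-0.337 -0.655 -0.004] rotz -0.243 rows 5.3
travel [-0.    -0.     0.273] rotz 0.0 rows 2.0
```

step_arm(travel=[[-0.337, -0.655, -0.004], [-0.337, -0.655, -0.004], [-0.337, -0.655, -0.004], [-0.337, -0.655, -0.004], [-0.337, -0.655, -0.004], [-0.337, -0.655, -0.004], [-0.337, -0.655, -0.004], [-0.337, -0.655, -0.004], [-0.337, -0.655, -0.004], [-0.337, -0.655, -0.004]], rot=[[0, 0, -0.243], [0, 0, -0.243], [0, 0, -0.243], [0, 0, -0.243], [0, 0, -0.243], [0, 0, -0.243], [0, 0, -0.243], [0, 0, -0.243], [0, 0, -0.243], [0, 0, -0.243]], claw=[0.35, 0.35, 0.35, 0.35, 0.35, 0.35, 0.35, 0.35, 0.35, 0.35])

```text
time_s: 35.38
tcp_pos: [0.6582, 0.0597, 0.3371]
ee_rot: [0.0, -0.69, 0.724, -0.0]
wrist_force: [0.0, -0.7, 0.6]
width: 0.0304
finger_force: 0.0
```

```bash
python3 - <<'E'
from h import *
s=sense();print(s['tcp_pos'],s['width'])
c=read_camera('wrist');g=cv2.cvtColor(c['frame'],cv2.COLOR_RGB2GRAY)
for y in(.045,.06):
  xs=np.arange(.63,.69,.003);u=proj(c,[[x,y,.272] for x in xs]).round().astype(int)
  print(y,[(int(x*1000),int(g[v,w])) for x,(w,v) in zip(xs,u) if 0<=v<400],u[0],u[-1])
plan((.659,.061,.2531),-2.5)
save('w10',c['frame'])
E
```

```text
[0.65822273 0.05965531 0.33711248] 0.030388339986545963
0.045 [(630, 201), (633, 203), (636, 203), (639, 201), (642, 154), (645, 80), (648, 27), (651, 73), (654, 135), (657, 156), (660, 159), (663, 136), (666, 185), (669, 196), (672, 202), (675, 202), (678, 202), (681, 201), (684, 201), (687, 200)] [353 193] [284 196]
0.06 [(630, 87), (633, 87), (636, 90), (639, 201), (642, 202), (645, 80), (648, 39), (651, 52), (654, 138), (657, 156), (660, 162), (663, 134), (666, 193), (669, 200), (672, 200), (675, 200), (678, 200), (681, 199), (684, 199), (687, 199)] [353 210] [285 213]
travel [-0.004 -0.002  0.281] rotz -0.003 rows 2.0
```

View pics/w10.png

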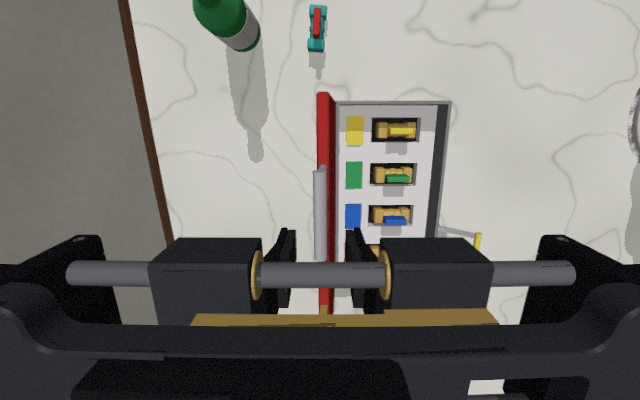

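The bar at (320,215) is centred at x 0.659, between the fingers. I pinch it.

step_arm(travel=[[-0.004, -0.002, 0.1], [-0.004, -0.002, 0.2], [-0.004, -0.002, 0.281], [-0.004, -0.002, 0.281], [-0.004, -0.002, 0.281], [-0.004, -0.002, 0.281], [-0.004, -0.002, 0.281], [-0.004, -0.002, 0.281], [-0.004, -0.002, 0.281], [-0.004, -0.002, 0.281]], rot=[[0, 0, 0], [0, 0, 0], [0, 0, 0], [0, 0, 0], [0, 0, 0], [0, 0, 0], [0, 0, 0], [0, 0, 0], [0, 0, 0], [0, 0, 0]], claw=[0.35, 0.35, 0.35, 0.35, 0, 0, 0, 0, 0, 0])

```text
time_s: 36.27
tcp_pos: [0.6606, 0.061, 0.2544]
ee_rot: [0.002, -0.69, 0.724, -0.001]
wrist_force: [-1.5, 1.0, 5.2]
width: 0.0106
finger_force: 30.0
```

step_arm(travel=[[0, 0, 0], [0, 0, 0]], rot=[[0, 0, 0], [0, 0, 0]], claw=[0, 0])

```text
time_s: 36.43
tcp_pos: [0.6607, 0.061, 0.2544]
ee_rot: [0.002, -0.69, 0.724, -0.001]
wrist_force: [-1.9, 0.6, 6.4]
width: 0.0111
finger_force: 30.0
```

step_arm(travel=[[0, 0.068, -0.004], [0, 0.136, -0.001], [0, 0.203, 0.008], [0, 0.269, 0.025], [0, 0.333, 0.047], [0, 0.395, 0.077], [0, 0.453, 0.112], [0, 0.507, 0.152], [0, 0.557, 0.198], [0, 0.603, 0.249]], rot=[[0, 0, 0], [0, 0, 0], [0, 0, 0], [0, 0, 0], [0, 0, 0], [0, 0, 0], [0, 0, 0], [0, 0, 0], [0, 0, 0], [0, 0, 0]], claw=[0, 0, 0, 0, 0, 0, 0, 0, 0, 0])

```text
time_s: 37.27
tcp_pos: [0.4792, 0.0688, 0.1784]
ee_rot: [0.001, -0.69, 0.724, -0.001]
wrist_force: [3.2, -4.2, 1.4]
width: 0.0106
finger_force: 30.0
```

step_arm(travel=[[0, 0.04, 0.055], [0, 0.074, 0.114], [0, 0.103, 0.176], [0, 0.125, 0.24], [0, 0.14, 0.306], [0, 0.147, 0.35], [0, 0.149, 0.38], [0, 0.151, 0.407], [0, 0.151, 0.412], [0, 0.151, 0.412]], rot=[[0, 0, 0], [0, 0, 0], [0, 0, 0], [0, 0, 0], [0, 0, 0], [0, 0, 0], [0, 0, 0], [0, 0, 0], [0, 0, 0], [0, 0, 0]], claw=[0, 0, 0, 0, 0, 0, 0, 0, 0, 0])

```text
time_s: 38.1
tcp_pos: [0.4317, 0.0707, 0.0526]
ee_rot: [-0.003, -0.689, 0.724, 0.001]
wrist_force: [-4.5, -1.9, -1.5]
width: 0.0107
finger_force: 30.1
```

step_arm(travel=[[0, 0, 0.01], [0, 0, 0.015], [0, 0, 0.015], [0, 0, 0.015]], rot=[[0, 0, 0], [0, 0, 0], [0, 0, 0], [0, 0, 0]], claw=[0, 0, 0, 0])

```text
time_s: 38.43
tcp_pos: [0.4317, 0.0707, 0.0493]
ee_rot: [-0.002, -0.689, 0.724, 0.001]
wrist_force: [-7.1, -1.6, 5.3]
width: 0.0103
finger_force: 29.9
```

step_arm(travel=[[0, 0, 0], [0, 0, 0], [0, 0, 0], [0, 0, -0.1], [0, 0, -0.2], [0, 0, -0.3], [0, 0, -0.3]], rot=[[0, 0, 0], [0, 0, 0], [0, 0, 0], [0, 0, 0], [0, 0, 0], [0, 0, 0], [0, 0, 0]], claw=[0.31, 0.31, 0.31, 0.31, 0.31, 0.31, 0.31])

```text
time_s: 39.02
tcp_pos: [0.4396, 0.0743, 0.1458]
ee_rot: [0.008, -0.69, 0.723, -0.003]
wrist_force: [0.1, 0.1, -0.3]
width: 0.0269
finger_force: 0.0
```

```bash
python3 - <<'E'
from h import *
s=sense();print(s['tcp_pos'],s['width'])
C={n:read_camera(n) for n in('scene','side')}
for n,seed in(('scene',(348,203)),('side',(296,190))):
    c=C[n];h=cv2.cvtColor(c['frame'],cv2.COLOR_RGB2HSV)
    R=max((b for b in blobs(mask(c['frame'],'red')) if b[0][0]>150),key=lambda b:b[1])[2].astype(np.uint8)
    ct=max(cv2.findContours(R,cv2.RETR_EXTERNAL,cv2.CHAIN_APPROX_NONE)[0],key=cv2.contourArea)
    P=cast(c,ct[:,0,:].astype(float),.077)[:,:2]
    print(n,R.sum(),cv2.boxPoints(cv2.minAreaRect((P*1000).astype(np.float32))).round().tolist())
ys=[b[0] for b in blobs(mask(C['scene']['frame'],'yellow'),8) if b[0][0]>300]
yd=[b[0] for b in blobs(mask(C['side']['frame'],'yellow'),8) if b[0][0]<300]
print(ys,yd,tri(C['scene'],ys[0],C['side'],yd[0]))
save('sd11',C['side']['frame'][120:280,160:400],2.5)
plan((.405,.205,.14),-2.5)
E
```

```text
[0.43961446 0.07433279 0.14578681] 0.026881108890433186
scene 2075 [[465.0, -30.0], [639.0, -36.0], [649.0, 271.0], [476.0, 277.0]]
side 1309 [[448.0, -37.0], [624.0, -47.0], [641.0, 264.0], [464.0, 273.0]]
[array([385.93939394, 166.3030303 ]), array([398.13333333, 168.4       ])] [array([229.46153846, 192.        ]), array([236.73333333, 197.13333333])] (array([0.40615589, 0.20116047, 0.08612288]), np.float64(0.01916642971410902))
travel [-0.434  0.124  0.005] rotz -0.003 rows 3.3
```

View pics/sd11.png

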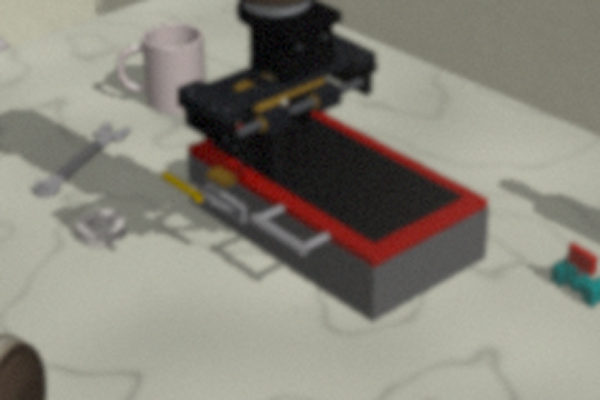

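The side view shows the lid flat, its outline as at the start, with the hasp still down at crop (185,187). Now the hasp.

step_arm(travel=[[-0.434, 0.112, 0.005], [-0.434, 0.112, 0.005], [-0.434, 0.112, 0.005], [-0.434, 0.112, 0.005], [-0.434, 0.112, 0.005], [-0.434, 0.112, 0.005], [-0.434, 0.112, 0.005], [-0.434, 0.112, 0.005]], rot=[[0, 0, 0], [0, 0, 0], [0, 0, 0], [0, 0, 0], [0, 0, 0], [0, 0, 0], [0, 0, 0], [0, 0, 0]], claw=[0.45, 0.45, 0.45, 0.45, 0.45, 0.45, 0.45, 0.45])

```text
time_s: 39.78
tcp_pos: [0.4067, 0.2023, 0.1372]
ee_rot: [-0.0, -0.689, 0.725, -0.0]
wrist_force: [0.2, -0.3, -0.1]
width: 0.0392
finger_force: 0.0
```

```bash
python3 - <<'E'
from h import *
s=sense();print(s['tcp_pos'],s['width'])
c=read_camera('wrist')
for b in blobs(mask(c['frame'],'yellow'),50): print(b[0],b[1],cast(c,b[0],.082)[0])
plan((.4095,.2045,.063),-2.5)
E
```

```text
[0.40668545 0.20231642 0.13723137] 0.039165905818410625
[315.00240674 216.80986763] 831 [0.41021371 0.20351312 0.082     ]
travel [-0.008 -0.009  0.248] rotz -0.004 rows 1.8
```

step_arm(travel=[[-0.006, -0.011, 0.1], [-0.006, -0.011, 0.18], [-0.006, -0.011, 0.25], [-0.006, -0.011, 0.25], [-0.006, -0.011, 0.25], [-0.006, -0.011, 0.25], [-0.006, -0.011, 0.25], [-0.006, -0.011, 0.25], [-0.006, -0.011, 0.25], [-0.006, -0.011, 0.25]], rot=[[0, 0, 0], [0, 0, 0], [0, 0, 0], [0, 0, 0], [0, 0, 0], [0, 0, 0], [0, 0, 0], [0, 0, 0], [0, 0, 0], [0, 0, 0]], claw=[0.45, 0.45, 0.45, 0.45, 0, 0, 0, 0, 0, 0])

```text
time_s: 40.67
tcp_pos: [0.411, 0.2056, 0.0636]
ee_rot: [0.001, -0.69, 0.724, -0.0]
wrist_force: [2.4, -0.5, 1.6]
width: 0.0091
finger_force: 30.0
```

step_arm(travel=[[0, 0, 0], [0, 0, 0]], rot=[[0, 0, 0], [0, 0, 0]], claw=[0, 0])

```text
time_s: 40.83
tcp_pos: [0.4109, 0.2056, 0.0635]
ee_rot: [0.001, -0.69, 0.724, -0.0]
wrist_force: [2.2, -1.6, 2.8]
width: 0.0094
finger_force: 30.0
```

step_arm(travel=[[0, 0, 0], [0, 0, -0.014], [0, 0, -0.014], [0, 0, -0.014], [0, 0, -0.014], [0, 0, -0.014], [0, 0, -0.014], [0, 0, -0.014]], rot=[[0, 0, 0], [0, 0, 0], [0, 0, 0], [0, 0, 0], [0, 0, 0], [0, 0, 0], [0, 0, 0], [0, 0, 0]], claw=[0.2, 0.2, 0.2, 0, 0, 0, 0, 0])

```text
time_s: 41.5
tcp_pos: [0.4109, 0.2051, 0.0668]
ee_rot: [0.0, -0.69, 0.724, -0.0]
wrist_force: [4.2, -1.9, -1.7]
width: 0.0089
finger_force: 30.0
```

step_arm(travel=[[0, -0.015, -0.016], [0, -0.031, -0.03], [0, -0.049, -0.043], [0, -0.068, -0.054], [0, -0.087, -0.062], [0, -0.108, -0.069], [0, -0.129, -0.074], [0, -0.15, -0.076], [0, -0.166, -0.077], [0, -0.166, -0.077]], rot=[[0, 0, 0], [0, 0, 0], [0, 0, 0], [0, 0, 0], [0, 0, 0], [0, 0, 0], [0, 0, 0], [0, 0, 0], [0, 0, 0], [0, 0, 0]], claw=[0, 0, 0, 0, 0, 0, 0, 0, 0, 0])

```text
time_s: 42.33
tcp_pos: [0.4605, 0.2028, 0.0908]
ee_rot: [-0.0, -0.69, 0.724, -0.0]
wrist_force: [-2.4, 0.1, 4.9]
width: 0.0091
finger_force: 30.0
```

```bash
python3 - <<'E'
from h import *
s=sense();print(s['tcp_pos'],s['width'],s['wrist_force'])
C={n:read_camera(n) for n in('scene','side')}
ys=[b[:2] for b in blobs(mask(C['scene']['frame'],'yellow'),8) if b[0][0]>300]
yd=[b[:2] for b in blobs(mask(C['side']['frame'],'yellow'),8) if b[0][0]<300]
print(ys,yd)
E
```

```text
[0.46045601 0.20275652 0.0907604 ] 0.00907290449341168 [-2.36078608  0.11439356  4.88096586]
[] [(array([251.12903226, 181.67741935]), np.int32(31))]
```

step_arm(travel=[[0, -0.01, 0], [0, -0.014, 0], [0, -0.014, 0], [0, -0.014, 0]], rot=[[0, 0, 0], [0, 0, 0], [0, 0, 0], [0, 0, 0]], claw=[0, 0, 0, 0])

```text
time_s: 42.77
tcp_pos: [0.4621, 0.2025, 0.0906]
ee_rot: [-0.001, -0.69, 0.724, 0.001]
wrist_force: [-10.2, 4.9, 10.2]
width: 0.0092
finger_force: 30.0
```

step_arm(travel=[[0, 0.004, 0], [0, 0.004, 0], [0, 0.004, 0], [0, 0.004, 0], [0, 0.004, -0.1], [0, 0.004, -0.2], [0, 0.004, -0.35], [0, 0.004, -0.35]], rot=[[0, 0, 0], [0, 0, 0], [0, 0, 0], [0, 0, 0], [0, 0, 0], [0, 0, 0], [0, 0, 0], [0, 0, 0]], claw=[0, 0.35, 0.35, 0.35, 0.35, 0.35, 0.35, 0.35])

```text
time_s: 43.43
tcp_pos: [0.467, 0.2046, 0.2023]
ee_rot: [0.007, -0.69, 0.724, -0.002]
wrist_force: [0.8, 0.3, 0.4]
width: 0.0303
finger_force: 0.0
```

step_arm(travel=[[0.9, 0, -0.1], [0.9, 0, -0.1], [0.9, 0, -0.1], [0.9, 0, -0.1], [0.9, 0, -0.1], [0.9, 0, -0.1], [0.9, 0, -0.1], [0.9, 0, -0.1], [0.9, 0, -0.1]], rot=[[0, 0, 0], [0, 0, 0], [0, 0, 0], [0, 0, 0], [0, 0, 0], [0, 0, 0], [0, 0, 0], [0, 0, 0], [0, 0, 0]], claw=[0.35, 0.35, 0.35, 0.35, 0.35, 0.35, 0.35, 0.35, 0.35])

```text
time_s: 44.18
tcp_pos: [0.4497, -0.0683, 0.2248]
ee_rot: [0.0, -0.689, 0.725, -0.0]
wrist_force: [0.3, 0.1, -0.1]
width: 0.0304
finger_force: 0.0
```

```bash
python3 - <<'E'
from h import *
s=sense();print(s['tcp_pos'],s['width'],s['wrist_force'])
C={n:read_camera(n) for n in('scene','side')}
ys=[b[0] for b in blobs(mask(C['scene']['frame'],'yellow'),15) if b[0][0]>300]
yd=[b[0] for b in blobs(mask(C['side']['frame'],'yellow'),15) if b[0][0]<300]
print(ys,yd,tri(C['scene'],ys[0],C['side'],yd[0]))
c=C['scene'];R=max((b for b in blobs(mask(c['frame'],'red')) if b[0][0]>150),key=lambda b:b[1])[2].astype(np.uint8)
ct=max(cv2.findContours(R,cv2.RETR_EXTERNAL,cv2.CHAIN_APPROX_NONE)[0],key=cv2.contourArea)
P=cast(c,ct[:,0,:].astype(float),.077)[:,:2]
print(R.sum(),cv2.boxPoints(cv2.minAreaRect((P*1000).astype(np.float32))).round().tolist())
E
```

```text
[ 0.44973942 -0.06832028  0.22483857] 0.030372044428014302 [ 0.31264299  0.08395637 -0.1003452 ]
[array([390.95121951, 173.26829268])] [array([248.94117647, 180.23529412])] (array([0.46487068, 0.20811741, 0.1042053 ]), np.float64(0.009066901805701943))
2044 [[465.0, -30.0], [639.0, -37.0], [650.0, 270.0], [477.0, 277.0]]
```

step_arm(travel=[[0.4, -0.3, 0], [0.4, -0.3, 0], [0.4, -0.3, 0], [0.4, -0.3, 0], [0.4, -0.3, 0], [0.4, -0.3, 0]], rot=[[0, 0, 0], [0, 0, 0], [0, 0, 0], [0, 0, 0], [0, 0, 0], [0, 0, 0]], claw=[0.35, 0.35, 0.35, 0.35, 0.35, 0.35])

```text
time_s: 44.78
tcp_pos: [0.5345, -0.191, 0.2235]
ee_rot: [-0.001, -0.69, 0.724, 0.001]
wrist_force: [-0.1, 0.2, -0.1]
width: 0.0305
finger_force: 0.0
```

```bash
python3 - <<'E'
from h import *
C={n:read_camera(n) for n in('scene','side')}
for s,v in((130,60),(100,40),(160,60)):
  ys=[b[:2] for b in blobs(mask(C['scene']['frame'],'yellow',s,v),15) if b[0][0]>300]
  yd=[b[:2] for b in blobs(mask(C['side']['frame'],'yellow',s,v),15) if b[0][0]<300]
  print(ys,yd,tri(C['scene'],ys[0][0],C['side'],yd[0][0]))
for n,f in(('scene','pics/scene0.png'),('side','pics/side0.png')):
  m=mask(cv2.imread(f)[:,:,::-1].copy(),'yellow');print([b[:2] for b in blobs(m,15)])
  m2=mask(C[n]['frame'],'yellow')
  for q in(m,m2):
    w=np.argwhere(q[150:210,230:410 if n=='scene' else 275]);print(n,w.min(0)+[150,230],w.max(0)+[150,230])
E
```

```text
[(array([388.38235294, 172.72058824]), np.int32(68))] [(array([249.32, 179.8 ]), np.int32(50))] (array([0.46456912, 0.20309632, 0.10639557]), np.float64(0.004697893892357663))
[(array([388.36986301, 172.78082192]), np.int32(73))] [(array([249.45098039, 179.82352941]), np.int32(51))] (array([0.46483042, 0.20301216, 0.1063185 ]), np.float64(0.0049217615955797125))
[(array([388.03636364, 172.8       ]), np.int32(55))] [(array([249.32, 179.8 ]), np.int32(50))] (array([0.46459361, 0.20257388, 0.10634413]), np.float64(0.003860569658759244))
[(array([388.52857143, 171.41428571]), np.int32(70)), (array([173.75757576, 186.48484848]), np.int32(66))]
scene [168 249] [175 400]
scene [170 376] [176 400]
[(array([247.28947368, 180.68421053]), np.int32(38)), (array([444.51612903, 269.70967742]), np.int32(62))]
side [177 240] [185 253]
side [176 241] [184 256]
```

```bash
python3 -c "
from bench import *
print(sign_off())"
```

```text
the job is handed in; nothing more can be done
None
```

The job is handed in at about 45 s of the 210 s: all four valves are handle up in the pockets of their own colour, the lid is closed, the hasp is back up over the catch, and the soap, mug, spanner and tape were not touched.

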